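# Pack the mise en place box in order of use and lid it

### The job

Pack the ingredients for the next dish into the white box in order of use: standing on its floor in one row along the middle, the pot of garlic at the left end, the pot of red chillies at the right end and the pot with the lime midway between them (left and right as the robot sees them from its base, facing the table). Then put the green lid on the box so that it sits down flat all round. Keep every pot upright, and leave the mushroom pot, the ginger pot and the spoon where they are.

Things in the scene. Friction and masses are not known exactly. Their poses are not given: they have to be found in the camera images.
- garlic (a point): small round stainless pot holding a cream-white garlic bulb; one rigid loose thing, upright, outside diameter 55 mm, straight wall, height 45 mm (contents stand up to 4 mm above the rim), about 0.12 kg. The point is on its axis, half-way up (22.5 mm above its underside). z up; its yaw has no meaning.
- lime (a point): small round stainless pot holding one whole light-green lime; one rigid loose thing, upright, outside diameter 55 mm, straight wall, height 45 mm (contents stand up to 4 mm above the rim), about 0.12 kg. The point is on its axis, half-way up (22.5 mm above its underside). z up; its yaw has no meaning.
- chilli (a point): small round stainless pot holding a handful of red chillies with green stems; one rigid loose thing, upright, outside diameter 55 mm, straight wall, height 45 mm (contents stand up to 4 mm above the rim), about 0.12 kg. The point is on its axis, half-way up (22.5 mm above its underside). z up; its yaw has no meaning.
- mushroom (a point): small round stainless pot holding brown mushrooms (not needed; must stay where it is); one rigid loose thing, upright, outside diameter 55 mm, straight wall, height 45 mm (contents stand up to 4 mm above the rim), about 0.12 kg. The point is on its axis, half-way up (22.5 mm above its underside). z up; its yaw has no meaning.
- ginger (a point): small round stainless pot holding a tan knob of ginger root (not needed; must stay where it is); one rigid loose thing, upright, outside diameter 55 mm, straight wall, height 45 mm (contents stand up to 4 mm above the rim), about 0.12 kg. The point is on its axis, half-way up (22.5 mm above its underside). z up; its yaw has no meaning.
- tub: white open box, fixed, 162 (its x) x 265 (its y) mm over its rim, 65 high. Origin: centre of its underside, on the table; z up, x away from the robot, y along its length to the robot's left, each within 0.2 rad. Inner floor 4 mm up, 127 x 230; mouth 137 x 240. A grey fill line inside is 10 mm below the rim; the lid seats only if nothing stands above it. Three pots 78 mm apart fill the row.
- lid_grip (a point): green lid, loose, 0.25 kg, right way up on the table; flange 162 (its x) x 265 (its y) mm, under it a tapered plug 8 deep (115 x 218 at the foot, 127 x 230 at the flange). Point: centre of its bow handle's bar (along y, 14 wide, 12 high, 100 long, 25 mm open space below), over the lid's centre, 34 mm above the plug's foot; seated it is 91 mm above the box's origin. z up.
- spoon_center (a point): steel tasting spoon, 170 mm long, lying between the box and the lid (must stay where it is). The point is near the middle of its length; x along the spoon.
Things that resemble listed ones, but are neither listed nor needed, are in the scene too. What is shaped like the part that bears chilli but purple is not meant.

How it is judged:
On the way:
1. the three pots stand released on the floor of the box: garlic left, lime in the middle, chillies right (x of garlic in the frame of tub between -0.025 and 0.025 m and z of garlic in the frame of tub between 0.022 and 0.031 m and angle between each of garlic, lime, chilli's own z axis and vertical below 0.1 rad and x of lime in the frame of tub between -0.025 and 0.025 m and z of lime in the frame of tub between 0.022 and 0.031 m and x of chilli in the frame of tub between -0.025 and 0.025 m and z of chilli in the frame of tub between 0.022 and 0.031 m and y of garlic in the frame of tub above 0.045 m and y of chilli in the frame of tub below -0.045 m and y of lime in the frame of tub between -0.02 and 0.02 m and linear speed of each of garlic_pot, lime_pot, chilli_pot below 0.02 m/s and contact force between each of garlic_pot, lime_pot, chilli_pot and the fingers below 0.1 N), for 0.2 s.
At the end, for the whole second after the job is handed in: Pots upright on the box floor within 25 mm of its long centre line: garlic over 45 mm left of the middle, chillies over 45 mm right, lime within 20 mm of it; lid seated level (within 3 mm of height, 10 mm, 0.08 rad; tilt under 0.03 rad); all released and at rest (x of garlic in the frame of tub between -0.025 and 0.025 m and z of garlic in the frame of tub between 0.022 and 0.031 m and angle between each of garlic, lime, chilli's own z axis and vertical below 0.1 rad and x of lime in the frame of tub between -0.025 and 0.025 m and z of lime in the frame of tub between 0.022 and 0.031 m and x of chilli in the frame of tub between -0.025 and 0.025 m and z of chilli in the frame of tub between 0.022 and 0.031 m and y of garlic in the frame of tub above 0.045 m and y of chilli in the frame of tub below -0.045 m and y of lime in the frame of tub between -0.02 and 0.02 m and linear speed of each of garlic_pot, lime_pot, chilli_pot, lid below 0.02 m/s and z of lid_grip in the frame of tub between 0.088 and 0.0935 m and horizontal distance between lid_grip and tub below 0.01 m and angle between the x axis of lid_grip and the x axis of tub, either way round below 0.08 rad and angle between lid_grip's own z axis and vertical below 0.03 rad and angular speed of lid below 0.1 rad/s); the robot touches nothing.
It fails at once if the mushroom pot, the ginger pot or the spoon is shifted more than 25 mm (distance of any of mushroom, ginger, spoon_center from where it was at the start of the episode above 0.025 m).
It fails at once if a pot is tipped more than 0.7 rad, spilling it (angle between any of garlic, lime, chilli, mushroom, ginger's own z axis and vertical above 0.7 rad).
It also fails if it takes over 96 s, if anything falls off the work surface, if the arm or the gripper's body presses on something with over 40 N, if the wrist force passes 120 N, or if a joint passes its speed limit or range.

### The arm

A 6-joint arm with a two-finger parallel gripper is mounted at the origin on the work surface. World frame = base frame: x ahead of the robot, y to its left, z up, the work surface at z = 0. Lengths are in m, angles in rad, forces in N, time in s.
With the tool pointing down it reaches from about 0.35 to 0.775 m from the base axis. Payload 7.3 kg.
Tool frame: the origin (TCP) lies midway between the tips of the shut fingers; the grasp point (between the pads) lies robot.grasp_offset behind it (robot.grasp_offset is the distance from the TCP to the grasp point, in m); z points along the fingers, x is the direction in which the jaws open and shut, and the axes are right-handed (so a half turn about z gives the same grasp; the last joint's range is limited). The gripper opens to 92 mm and grips with 3 to 60 N. Pads are 19 mm wide; open, the fingers measure 130 mm over their backs; the gripper's body (75 mm by 190 mm) begins 47 mm behind the grasp point.
Start: joints at [-1.314, 0.342, 1.524, -0, 1.275, -0.146], TCP at [0.206, -0.483, 0.192] pointing down, gripper open.
Joint ranges: [-2.53, 2.53], [-0.77, 2.02], [0.04, 2.7], [-1, 4.14], [0.28, 2.66], [-3.11, 3.11]. Speed limits (rad/s): [2.57, 2.57, 3.14, 3.14, 3.14, 3.14].

### API

Orientations are given as [roll, pitch, yaw] about the fixed x, y, z axes, in that order (R = Rz(yaw) Ry(pitch) Rx(roll)).
In Python, from cell import robot gives the robot as it stands. The module is installed in compiled form; this text tells all that it offers.
- The arm moves only by the tool move_arm, never from a script. Its argument "increments" is a list of rows, each a list of 7 numbers: the finger opening in mm, from 0 to 91.8, then the shift along the tool's x, y, z in mm, then the turn, a rotation vector about the tool's x, y, z in rad. A call has 1 to 12 rows; each row shifts and turns the pose as measured when the row begins, along the tool's axes as they then stand; what a row does not reach is not made up. A row lasts 1/8 s, in which the tool goes at most 62.5 mm and 10.7 degrees, less where a joint would pass 70% of its speed; a pose out of reach is approached as far as the arm can. A call is refused whole if a number of a shift passes 62.5 or a number of a turn 0.188, either way. A call with a gripper value outside its range is refused whole. The fingers move at their own pace and stop on an object; "newtons" is the grip in N (left out, the last holds). Time passes only in rows, so rows that do not move let the fingers close. It gives the time, the measured TCP pose, the force and the opening at its end, in the units of the state.
- robot.observe(): the state, without advancing time (a new reading comes with each control period).
- robot.read_camera(name): name is "scene" or "top" or "wrist"; returns a dict with "img" (480x640x3 uint8, red, green, blue), "fx", "fy", "cx", "cy" (pixels), "T" (4x4, takes a point from camera to world coordinates). Camera axes: x right, y down, z forward; pixel columns grow to the right and rows downward; lengths in m; the calibration is good to about 2 mm. A picture is of the moment at which its call begins. There is no depth.
- robot.hand_in(): hands the job in, once; it reports no verdict.
Trained networks look in the newest picture that a camera, given by its name, has taken for a name from the list of things; names that differ only in an ending like _2 or _b are one class to them, and where a whole thing is asked for, a point or a joint stands for the part that bears it (a point fixed in the world has none). Each returns a list of dicts, best first, with "conf" (0 to 1); they miss things now and then, are a little off and sometimes report something else, mostly with a low value. They report only what shows in the picture. A call takes as long as a camera call. They do not tell look-alikes from the thing itself.
- robot.look_for(thing, camera): "rect" ([left, top, width, height] in pixels, round what is visible of it).
The state is a dict: "time": time; "qpos": joint angles; "qvel": joint speeds; "joint_efforts": joint torques, N m; "tool_pos": TCP position; "tool_rot": TCP orientation; "contact_force": force on the tool from outside, world axes, zero at the start; "torque": the same for the moment, N m; "opening": finger opening in m.
Only numpy, scipy, OpenCV 4.12 (cv2) and the standard library are available. Lean on these libraries where they do the work, as an engineer would, in place of code of your own. Each camera call takes 0.05 s, during which the arm holds its last target.

## Working session

There is one attempt and no reset: what is moved stays moved. The work goes in short steps, Python scripts to look and compute and a tool call to move; the robot and the scene stay as the last step left them, time stands still between calls to the robot, and variables do not carry over. Pictures are saved under pics/ and viewed, and the job is handed in when it is done.

Besides the shell and the picture viewer there is one more tool, called after "Emit:" as a command line: name --pt "numbers of a row" for each row, then --argument value for the rest. move_arm: Moves the arm, as the interface text tells. Its arguments: {"type":"object","properties":{"increments":{"type":"array"},"newtons":{"type":"number"}},"required":["increments"]}

```bash
mkdir -p pics; python3 - <<'E'
from cell import robot
import cv2,numpy as np
s=robot.observe();print(s); print(robot.grasp_offset)
for c in ["top","scene"]:
    d=robot.read_camera(c);cv2.imwrite(f"pics/{c}0.png",d["img"][:,:,::-1]);print(c,d["fx"],d["fy"],d["cx"],d["cy"],np.round(d["T"],4).tolist())
    for t in ["garlic","lime","chilli","mushroom","ginger","tub","lid_grip","spoon_center"]:
        pass
for t in ["garlic","lime","chilli","mushroom","ginger","tub","lid_grip","spoon_center"]:
    print(t,[(np.round(r["rect"]).tolist(),round(r["conf"],2)) for r in robot.look_for(t,"top")])
E
```

```text
{'time': 0.0, 'qpos': array([-1.31401799e+00,  3.42736283e-01,  1.52500879e+00, -1.76599701e-05,
        1.27540343e+00, -1.45980145e-01]), 'qvel': array([-0.00095322, -0.00046247,  0.00067865, -0.0006794 , -0.00139631,
       -0.00126643]), 'joint_efforts': array([-2.91107077e-03, -4.31250215e+01, -2.44223589e+01,  7.14996387e-02,
        5.59731235e-02, -1.53703463e-04]), 'tool_pos': array([ 0.20568424, -0.48253131,  0.19114084]), 'tool_rot': array([-3.14138304e+00,  1.54174982e-03, -1.16803253e+00]), 'contact_force': array([ 0.03144057,  0.21481388, -0.50213671]), 'torque': array([-0.02729837, -0.00571659, -0.02178742]), 'opening': 0.09198914139661765}
0.0188
top 470.4930453898929 470.4930453898929 320.8789123381582 239.4378472709873 [[0.0299, -0.996, 0.0844, 0.4161], [-0.9995, -0.0288, 0.0133, 0.0019], [-0.0109, -0.0848, -0.9963, 0.9512], [0.0, 0.0, 0.0, 1.0]]
scene 609.8389759474969 609.8389759474969 328.52518458674024 225.84062393682746 [[0.3321, 0.5292, -0.7808, 1.5551], [0.943, -0.2071, 0.2606, -0.3437], [-0.0238, -0.8228, -0.5678, 0.8303], [0.0, 0.0, 0.0, 1.0]]
garlic [([148.0, 264.0, 34.0, 32.0], 0.8)]
lime [([226.0, 266.0, 32.0, 30.0], 0.83)]
chilli [([314.0, 262.0, 29.0, 30.0], 0.78), ([428.0, 313.0, 36.0, 29.0], 0.78), ([275.0, 302.0, 25.0, 26.0], 0.62)]
mushroom [([474.0, 274.0, 36.0, 29.0], 0.73)]
ginger []
tub [([155.0, 119.0, 145.0, 103.0], 0.59)]
lid_grip [([365.0, 136.0, 136.0, 89.0], 0.94)]
spoon_center [([321.0, 144.0, 22.0, 85.0], 0.91)]
```

View pics/top0.png

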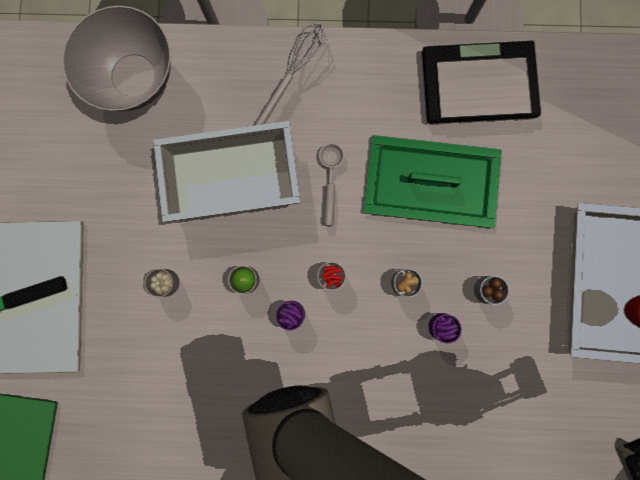

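View pics/scene0.png

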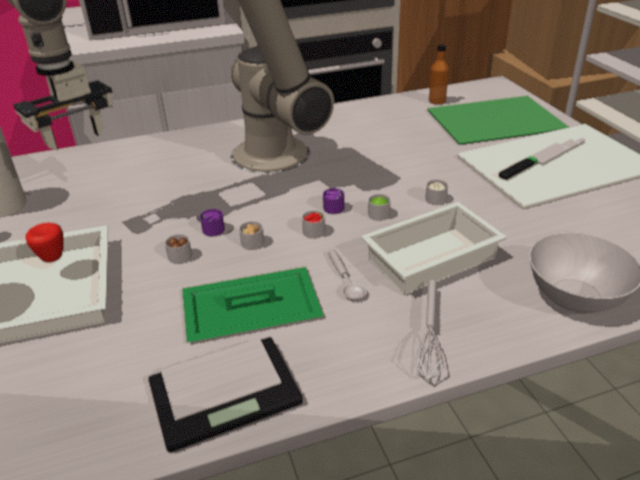

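```bash
python3 - <<'E'
import cv2
im=cv2.imread("pics/top0.png")
for n,(x0,y0,x1,y1,f) in dict(tub=(145,110,310,230,4.8),lid=(355,120,515,235,5),pots=(140,250,340,340,4)).items():
    cv2.imwrite(f"pics/z_{n}.png",cv2.resize(im[y0:y1,x0:x1],None,fx=f,fy=f,interpolation=cv2.INTER_CUBIC))
E
```

```text
(no output)
```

View pics/z_tub.png

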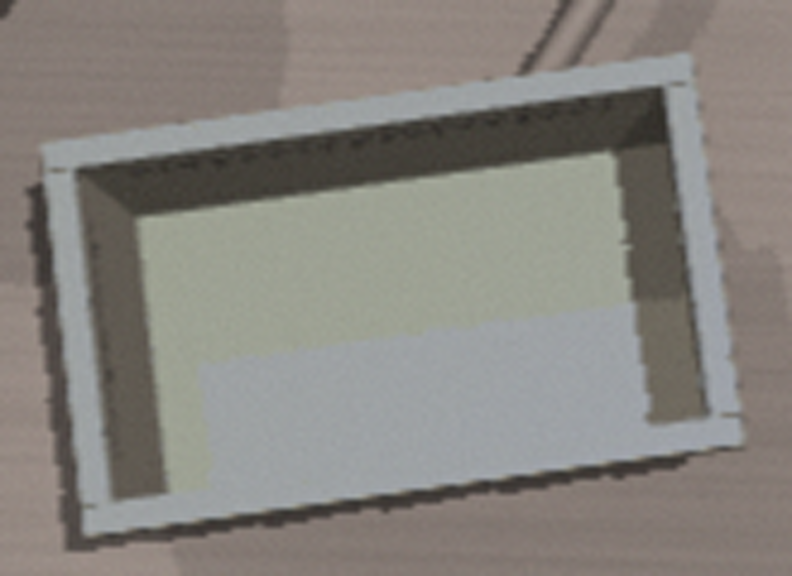

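View pics/z_lid.png

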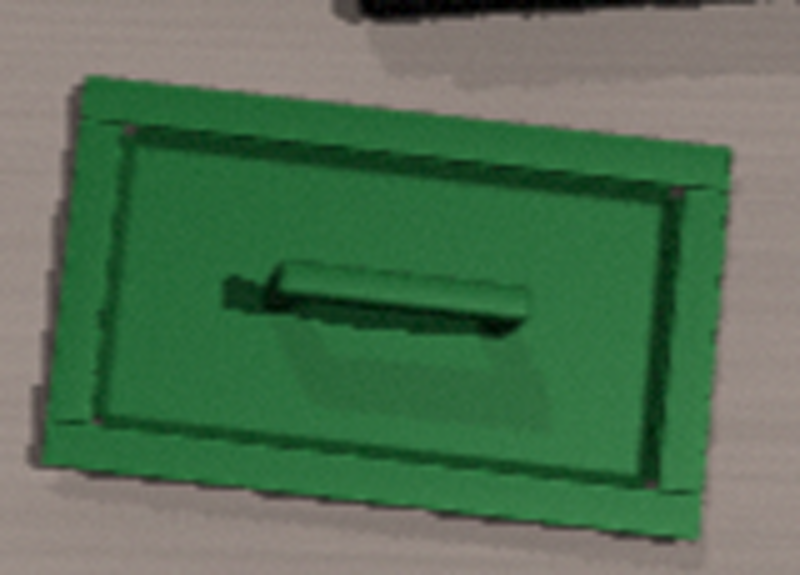

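View pics/z_pots.png

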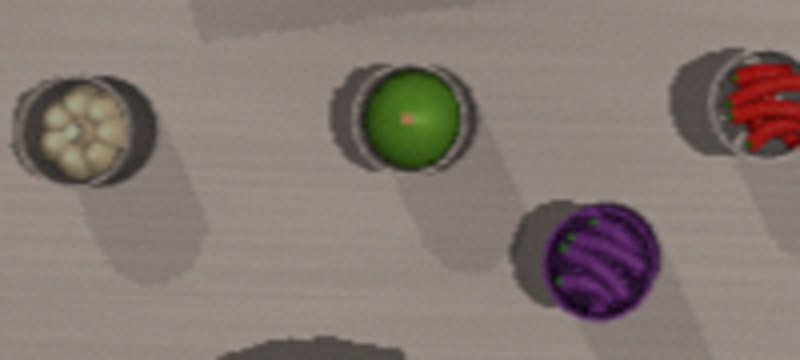

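```bash
cat > h.py <<'E'
import numpy as np
from cell import robot
def px2w(d,uv,z):
    uv=np.atleast_2d(np.array(uv,float));T=np.array(d["T"])
    r=np.c_[(uv[:,0]-d["cx"])/d["fx"],(uv[:,1]-d["cy"])/d["fy"],np.ones(len(uv))]@T[:3,:3].T
    return T[:3,3]+r*((z-T[2,3])/r[:,2])[:,None]
def w2px(d,p):
    T=np.array(d["T"]);c=(np.atleast_2d(p)-T[:3,3])@T[:3,:3]
    return np.c_[c[:,0]/c[:,2]*d["fx"]+d["cx"],c[:,1]/c[:,2]*d["fy"]+d["cy"]]
def uz(p,f,o): return (np.array(p,float)+.5)/f-.5+np.array(o)
E
python3 - <<'E'
from h import *
d=robot.read_camera("top")
def box(c,z):
    w=px2w(d,c,z); print(np.round(w[:,:2],4).tolist())
    l=(w[0]-w[1])+(w[3]-w[2]); s=(w[0]-w[3])+(w[1]-w[2])
    print("c",w.mean(0).round(4),"len",np.linalg.norm(l)/2,"wid",np.linalg.norm(s)/2,"yaw",np.arctan2(-l[0],l[1]),np.arctan2(s[1],s[0]))
box(uz([(42,147),(690,57),(743,443),(86,535)],4.8,(145,110)),.065)
box(uz([(85,77),(731,148),(697,541),(42,465)],5,(355,120)),.011)
b=uz([(268,262),(530,287),(528,318),(272,290)],5,(355,120));print("bar",px2w(d,uz([(285,262),(530,287),(526,318)],5,(355,120)),.040).round(4).tolist())
print(px2w(d,np.r_[uz([(74,131),(412,119),(767,103)],4,(140,250)),[[406.5,282.5],[492.5,289.5],[290.5,315.5]]],.045).round(4).tolist())
print(px2w(d,[(331,156),(331,190),(330,225)],.005).round(3).tolist())
E
```

```text
[[0.6741, 0.3431], [0.7181, 0.0834], [0.5617, 0.0568], [0.5176, 0.3161]]
c [0.6179 0.1998 0.065 ] len 0.2632495259649393 wid 0.15877644917840777 yaw 0.16817075763331374 0.16966535170110464
[[0.7127, -0.0827], [0.6901, -0.3452], [0.5292, -0.3313], [0.5524, -0.0687]]
c [ 0.6211 -0.207   0.011 ] len 0.2635521928221561 wid 0.16120959862347048 yaw -0.08702771346197076 -0.08668730815852102
bar [[0.6313, -0.16, 0.04], [0.624, -0.256, 0.04], [0.6116, -0.2545, 0.04]]
[[0.4009, 0.3248, 0.045], [0.4115, 0.1621, 0.045], [0.4242, -0.0082, 0.045], [0.4149, -0.1523, 0.045], [0.4065, -0.3162, 0.045], [0.3456, 0.0676, 0.045]]
[[0.668, -0.001, 0.005], [0.598, -0.003, 0.005], [0.526, -0.003, 0.005]]
```

Emit:
move_arm --pt "91 0 0 0 0 0 -0.187" --pt "91 0 0 0 0 0 -0.187" --pt "91 0 0 0 0 0 -0.187" --pt "91 0 0 0 0 0 -0.187" --pt "91 0 0 0 0 0 -0.187" --pt "91 0 0 0 0 0 -0.187" --pt "91 0 0 0 0 0 -0.187" --pt "91 0 0 0 0 0 -0.03"

```text
time: 1.55
tool_pos: [0.2058, -0.4829, 0.192]
tool_rot: [3.141, -0.0, 0.18]
contact_force: [0.6, 0.5, 0.6]
opening: 0.0907
```

```bash
cat >> h.py <<'E'
from scipy.spatial.transform import Rotation as Ro
def go(p,yaw=None,grasp=False):
    "print tool-frame shift (mm) to bring TCP to p, and rotvec for vertical tool at yaw"
    s=robot.observe();R=Ro.from_euler("xyz",s["tool_rot"])
    d=R.inv().apply(np.array(p)-s["tool_pos"])*1000
    out=[np.round(d,1).tolist()]
    if yaw is not None: out.append(np.round((R.inv()*Ro.from_euler("xyz",[np.pi,0,yaw])).as_rotvec(),3).tolist())
    print("t",round(s["time"],2),"pos",s["tool_pos"].round(4),"rot",s["tool_rot"].round(3),"->",*out)
E
python3 -c "
from h import *
go([.4242,-.0082,.19],.169)"
```

```text
t 1.55 pos [ 0.2058 -0.4829  0.192 ] rot [ 3.141 -0.     0.18 ] -> [300.0, -427.9, 1.9] [0.0, -0.0, 0.011]
```

Emit:
move_arm --pt "91 37 -42 0 0 0 0.011" --pt "91 37 -42 0 0 0 0" --pt "91 37 -42 0 0 0 0" --pt "91 37 -42 0 0 0 0" --pt "91 37 -42 0 0 0 0" --pt "91 30 -50 0 0 0 0" --pt "91 30 -50 0 0 0 0" --pt "91 30 -50 0 0 0 0" --pt "91 20 -50 0 0 0 0" --pt "91 0 -18 0 0 0 0"

```text
time: 2.8
tool_pos: [0.4391, -0.0018, 0.1922]
tool_rot: [3.137, -0.006, 0.131]
contact_force: [0.5, 0.0, -0.7]
opening: 0.091
```

```bash
python3 - <<'E'
from h import *
import cv2
d=robot.read_camera("wrist");im=d["img"][:,:,::-1].copy()
for p in [(.4242,-.0082),(.4115,.1621),(.3456,.0676)]:
    u=w2px(d,[(p[0]+.0275*np.cos(a),p[1]+.0275*np.sin(a),.045) for a in np.linspace(0,6.28,40)])
    cv2.polylines(im,[u.round().astype(int)],True,(0,255,255),1)
cv2.imwrite("pics/w1.png",im)
print(d["T"].round(3).tolist())
go([.4242,-.0082,.05],.169)
E
```

```text
[[0.991, 0.123, 0.044, 0.427], [0.13, -0.947, -0.294, 0.077], [0.005, 0.297, -0.955, 0.385], [0.0, 0.0, 0.0, 1.0]]
t 2.85 pos [ 0.4384 -0.0008  0.1922] rot [ 3.138 -0.005  0.131] -> [-15.8, 5.0, 142.1] [0.003, -0.005, -0.038]
```

View pics/w1.png

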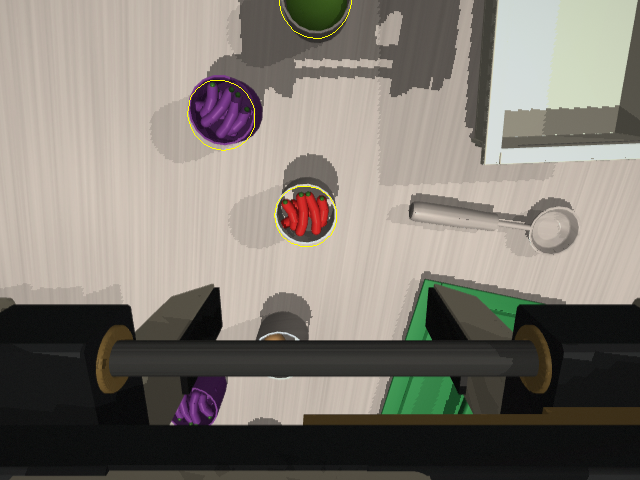

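Emit:
move_arm --pt "91 -16 5 40 0 -0.005 -0.038" --pt "91 0 0 40 0 0 0" --pt "91 0 0 0 0 0 0"

```text
time: 3.22
tool_pos: [0.4241, -0.0085, 0.1116]
tool_rot: [3.137, -0.003, 0.165]
contact_force: [0.2, -0.8, 1.4]
opening: 0.0911
```

```bash
python3 -c "
from h import *
go([.4242,-.0082,.012],.169)"
```

```text
t 3.23 pos [ 0.4241 -0.0085  0.1116] rot [ 3.137e+00 -3.000e-03  1.650e-01] -> [-0.2, -0.7, 99.6] [0.005, -0.003, -0.004]
```

Emit:
move_arm --pt "91 0 -1 40 0.005 -0.003 -0.004" --pt "91 0 0 40 0 0 0" --pt "91 0 0 18 0 0 0" --pt "91 0 0 1 0 0 0" --pt "40 0 0 0 0 0 0" --pt "40 0 0 0 0 0 0" --pt "40 0 0 0 0 0 0" --pt "40 0 0 0 0 0 0" --pt "40 0 0 0 0 0 0" --newtons 20

```text
time: 4.35
tool_pos: [0.4342, -0.0114, 0.0202]
tool_rot: [3.135, -0.018, 0.16]
contact_force: [0.1, 0.2, -0.4]
opening: 0.0456
```

```bash
python3 -c "
from h import *
print(robot.observe()['opening'])
go([.4242,-.0082,.13],.169)
c,s=np.cos(.169),np.sin(.169)
for y in (.078,0,-.078): print((.6179-s*y,.1998+c*y))
"
```

```text
0.045622612476411764
t 4.35 pos [ 0.4342 -0.0114  0.0202] rot [ 3.135 -0.018  0.16 ] -> [-7.4, -4.1, -110.0] [0.007, -0.018, -0.009]
(np.float64(0.6047806589698917), np.float64(0.27668876960217087))
(np.float64(0.6179), np.float64(0.1998))
(np.float64(0.6310193410301083), np.float64(0.12291123039782913))
```

```bash
python3 - <<'E'
from h import *
import cv2
for c in ["wrist","top","scene"]:
    d=robot.read_camera(c);im=d["img"][:,:,::-1].copy()
    if c=="top": im=cv2.resize(im[230:350,230:430],None,fx=4,fy=4)
    if c=="scene": im=cv2.resize(im[120:300,200:440],None,fx=3,fy=3)
    cv2.imwrite(f"pics/{c}2.png",im)
s=robot.observe();print(s["opening"],s["tool_pos"],s["contact_force"])
E
```

```text
0.04042344486274821 [ 0.43405732 -0.01143826  0.02002454] [-0.8887455   0.38214066  0.09811935]
```

View pics/wrist2.png

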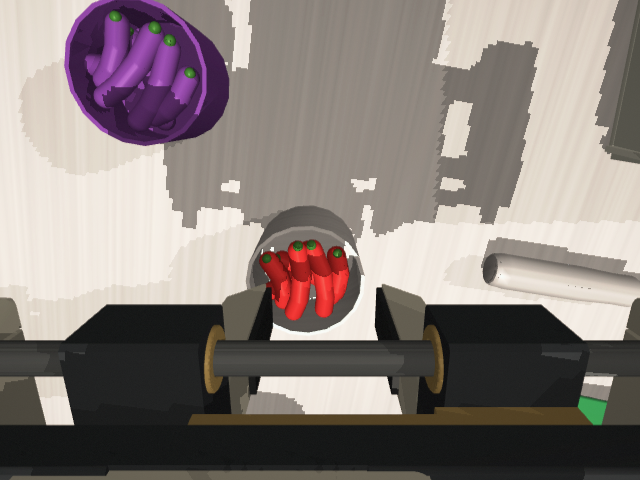

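View pics/top2.png

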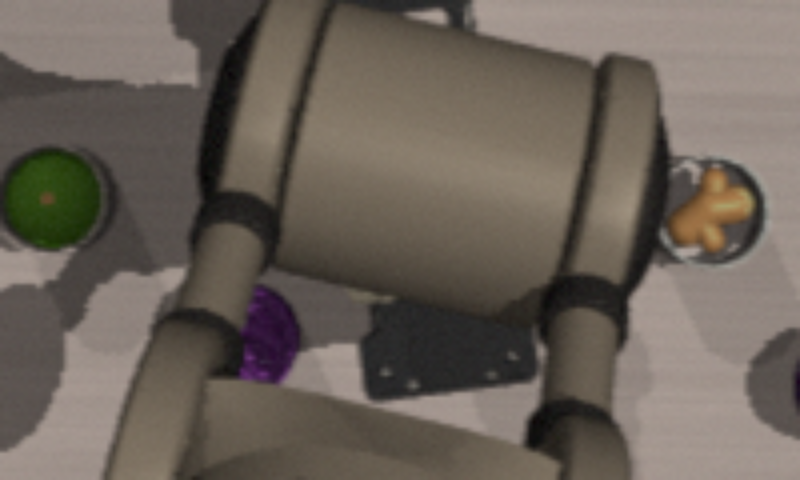

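View pics/scene2.png

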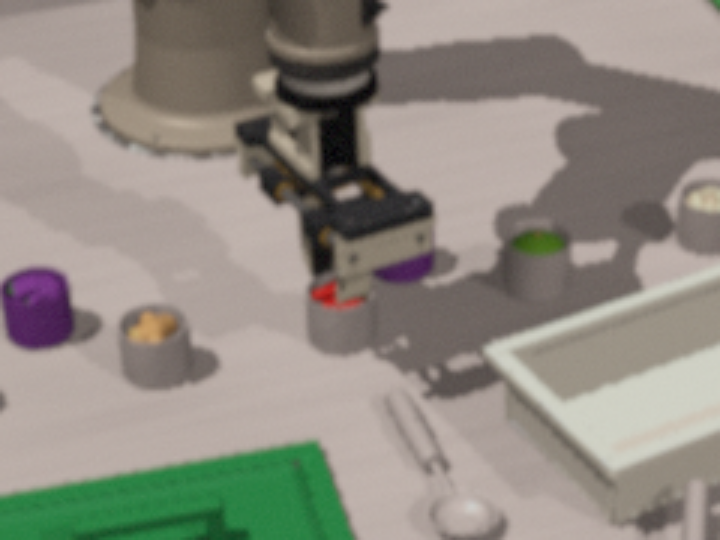

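Emit:
move_arm --pt "91 0 0 0 0 0 0" --pt "91 0 0 0 0 0 0" --pt "91 0 0 0 0 0 0" --pt "91 0 0 0 0 0 0"

```text
time: 5.0
tool_pos: [0.4339, -0.0114, 0.0198]
tool_rot: [3.135, -0.017, 0.16]
contact_force: [-0.3, -0.6, 0.9]
opening: 0.076
```

```bash
python3 - <<'E'
from h import *
import cv2
s=robot.observe();print(s["opening"],s["tool_pos"],s["tool_rot"],s["qpos"].round(3),s["contact_force"])
d=robot.read_camera("wrist");im=d["img"][:,:,::-1].copy()
for p,c in [((.4242,-.0082),(0,255,255)),((.4115,.1621),(0,255,255)),((.3456,.0676),(0,255,255))]:
    u=w2px(d,[(p[0]+.0275*np.cos(a),p[1]+.0275*np.sin(a),.045) for a in np.linspace(0,6.28,40)])
    cv2.polylines(im,[u.round().astype(int)],True,c,1)
R=Ro.from_euler("xyz",s["tool_rot"])
for k in (0,.0188):
  for x in (-.046,0,.046):
    u=w2px(d,s["tool_pos"]+R.apply([x,0,-k]))[0];print(u);cv2.circle(im,tuple(u.round().astype(int).tolist()),4,(255,0,255),1)
cv2.imwrite("pics/w3.png",im)
E
```

```text
0.07596036490411037 [ 0.43387938 -0.01137135  0.01982147] [ 3.1351776  -0.01688168  0.16031876] [-0.203  0.412  2.001  0.     0.711 -0.363] [-0.2605301  -0.61102865  0.88651195]
[236.83733655 275.58598908]
[324.17353863 275.55771379]
[411.53421806 275.52943057]
[228.60744487 290.43111096]
[324.22207599 290.40243229]
[419.86604549 290.37374482]
```

View pics/w3.png

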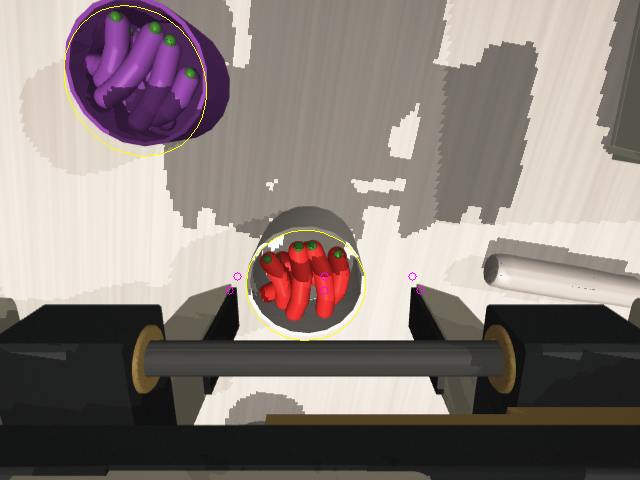

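```bash
python3 - <<'E'
from h import *
import cv2
s=robot.observe();print(s["opening"],s["tool_pos"],s["tool_rot"],s["qpos"].round(3))
R=Ro.from_euler("xyz",s["tool_rot"]);o=s["opening"]/2
for c,(x0,y0,x1,y1,f) in dict(scene=(260,160,380,270,7),wrist=(120,180,520,480,2)).items():
    d=robot.read_camera(c);im=cv2.resize(d["img"][y0:y1,x0:x1,::-1],None,fx=f,fy=f,interpolation=cv2.INTER_CUBIC)
    def P(p): return tuple(((w2px(d,p)[0]-[x0,y0]+.5)*f-.5).round().astype(int).tolist())
    for sg in (-1,1):
        q=[P(s["tool_pos"]+R.apply([sg*o,y,z])) for y,z in ((-.0095,0),(.0095,0),(.0095,-.04),(-.0095,-.04))]
        cv2.polylines(im,[np.array(q)],True,(255,0,255),1); cv2.circle(im,q[0],4,(255,0,255),-1)
    cv2.polylines(im,[np.array([P((.4242+.0275*np.cos(a),-.0082+.0275*np.sin(a),.045)) for a in np.linspace(0,6.28,40)])],True,(0,255,255),1)
    cv2.imwrite(f"pics/{c}4.png",im)
E
```

```text
0.08014942963876717 [ 0.43384353 -0.01133955  0.01982935] [ 3.13524225 -0.0168525   0.16032923] [-0.203  0.412  2.001  0.     0.711 -0.363]
```

View pics/scene4.png

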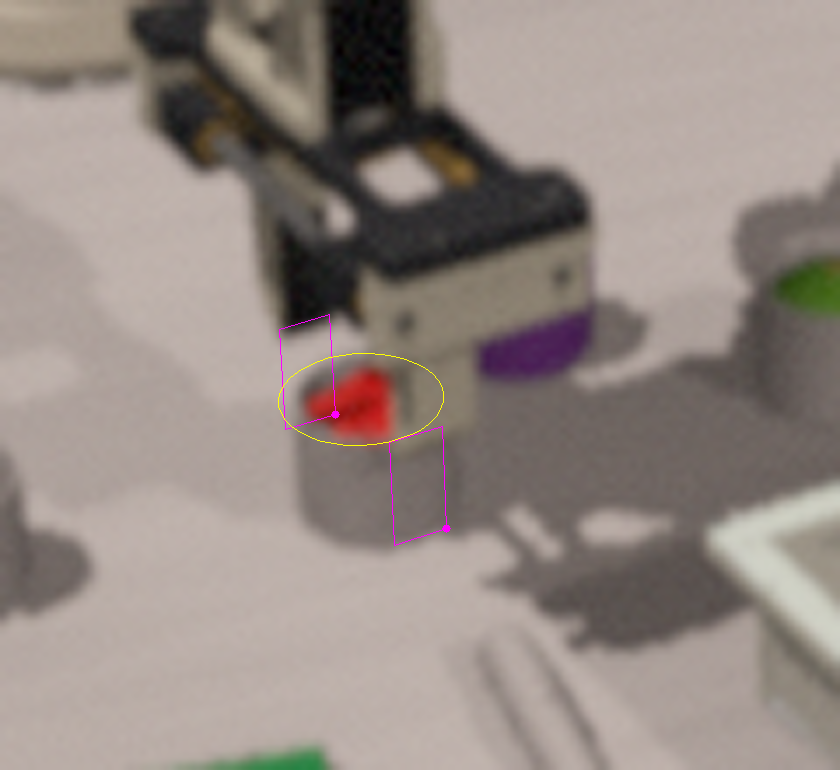

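View pics/wrist4.png

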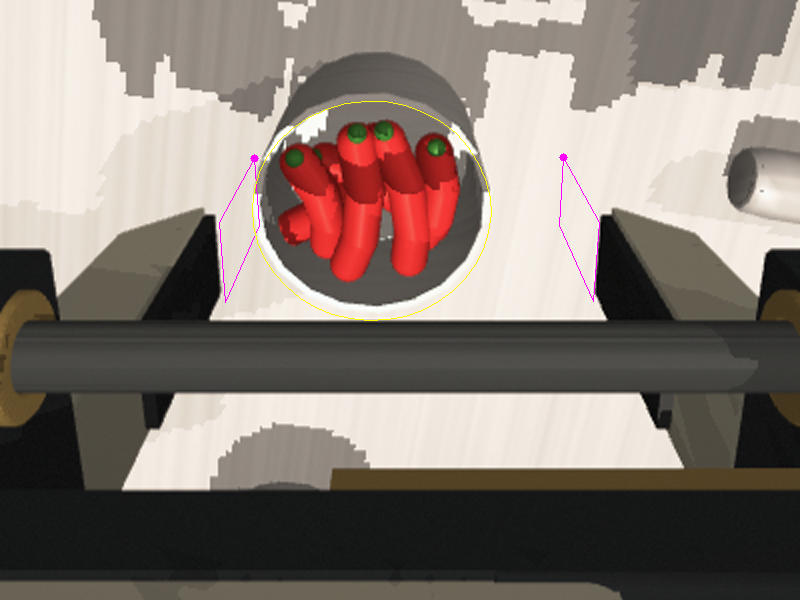

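Emit:
move_arm --pt "0 0 0 -60 0.007 -0.018 -0.009" --pt "0 0 0 -40 0 0 0" --pt "0 0 0 0 0 0 0" --pt "0 0 0 0 0 0 0" --pt "0 0 0 0 0 0 0" --pt "0 0 0 0 0 0 0" --pt "0 0 0 0 0 0 0" --pt "0 0 0 0 0 0 0" --pt "0 0 0 0 0 0 0" --pt "0 0 0 0 0 0 0" --pt "0 0 0 0 0 0 0"

```text
time: 6.52
tool_pos: [0.43, -0.0107, 0.1181]
tool_rot: [-3.137, 0.011, 0.169]
contact_force: [-0.7, -0.5, 0.1]
opening: 0.0005
```

```bash
python3 - <<'E'
from h import *
import cv2
s=robot.observe();print(s["opening"],s["tool_pos"],s["tool_rot"],s["qpos"].round(3))
R=Ro.from_euler("xyz",s["tool_rot"])
for c,(x0,y0,x1,y1,f) in dict(scene=(260,120,380,230,7),wrist=(120,180,520,480,2)).items():
    d=robot.read_camera(c);im=cv2.resize(d["img"][y0:y1,x0:x1,::-1],None,fx=f,fy=f,interpolation=cv2.INTER_CUBIC)
    def P(p): return tuple(((w2px(d,p)[0]-[x0,y0]+.5)*f-.5).round().astype(int).tolist())
    for z in range(0,61,10):
        a,b=[P(s["tool_pos"]+R.apply([0,y,-z/1000])) for y in (-.0095,.0095)]
        cv2.line(im,a,b,(255,0,255),1);cv2.putText(im,str(z),b,0,.4,(255,0,0),1)
    cv2.imwrite(f"pics/{c}5.png",im)
E
```

```text
0.0005147096416617255 [ 0.4300225  -0.01069689  0.1180861 ] [-3.13733845  0.01071119  0.1693401 ] [-0.203  0.261  1.87   0.     1.023 -0.373]
```

View pics/scene5.png

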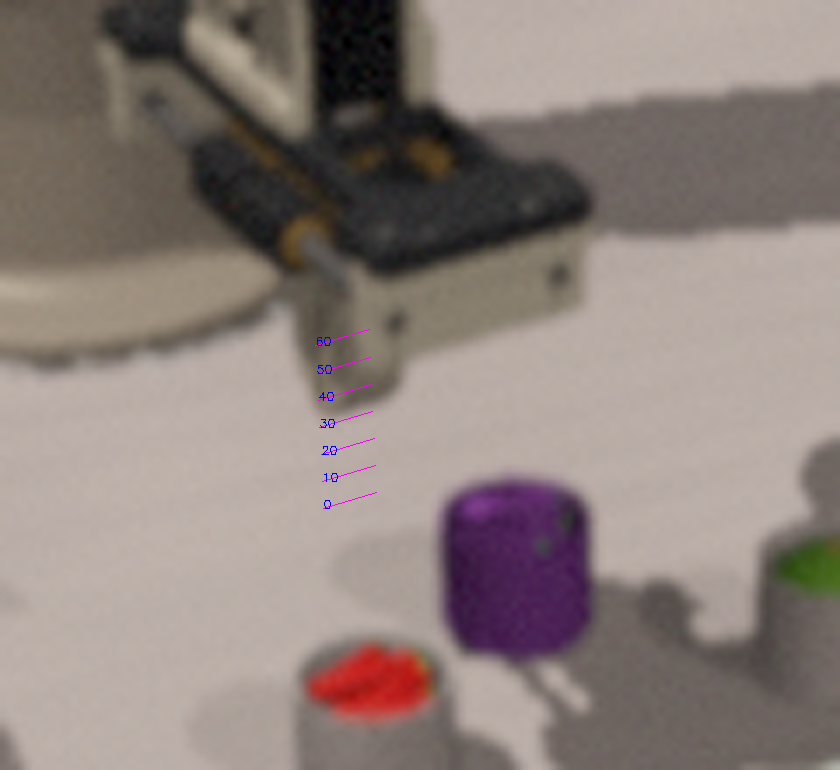

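View pics/wrist5.png

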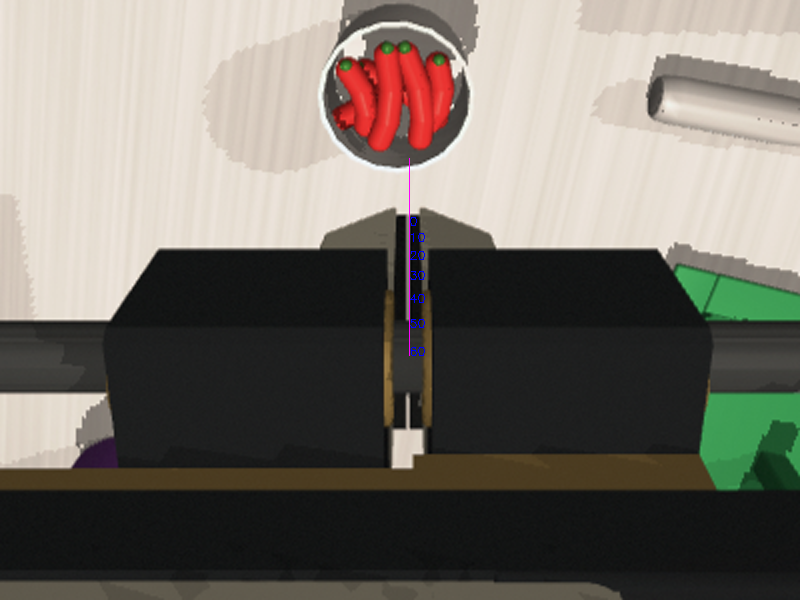

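```bash
python3 - <<'E'
from h import *
d=robot.read_camera("wrist")
print(px2w(d,[(317.3,227.3)],.045))
s=robot.observe();print(s['tool_pos'],s['contact_force'])
go([.424,-.007,.09],.169)
E
```

```text
[[ 0.42346467 -0.00498145  0.045     ]]
[ 0.43000438 -0.01066806  0.11809076] [-0.10478236  1.15583591 -0.51963725]
t 6.67 pos [ 0.43   -0.0107  0.1181] rot [-3.137  0.011  0.169] -> [-5.0, -4.5, 28.2] [-0.004, 0.011, 0.0]
```

Emit:
move_arm --pt "91 -5 -4.5 0 -0.004 0.011 0" --pt "91 0 0 0 0 0 0" --pt "91 0 0 0 0 0 0" --pt "91 0 0 0 0 0 0" --pt "91 0 0 0 0 0 0" --pt "91 0 0 0 0 0 0" --pt "91 0 0 20 0 0 0" --pt "91 0 0 20 0 0 0" --pt "91 0 0 20 0 0 0" --pt "91 0 0 0 0 0 0"

```text
time: 7.92
tool_pos: [0.4249, -0.0071, 0.0572]
tool_rot: [3.141, -0.003, 0.169]
contact_force: [-0.1, 0.6, -0.4]
opening: 0.0905
```

```bash
python3 - <<'E'
from h import *
go([.424,-.007,-.022],.169)
E
```

```text
t 7.92 pos [ 0.4249 -0.0071  0.0572] rot [ 3.141e+00 -3.000e-03  1.690e-01] -> [-1.1, -0.3, 79.2] [0.001, -0.003, 0.0]
```

Emit:
move_arm --pt "91 -1 0 20 0 -0.003 0" --pt "91 0 0 20 0 0 0" --pt "91 0 0 20 0 0 0" --pt "91 0 0 0 0 0 0"

```text
time: 8.43
tool_pos: [0.4272, -0.0079, -0.001]
tool_rot: [3.139, -0.005, 0.169]
contact_force: [0.1, 0.0, 0.1]
opening: 0.0909
```

```bash
python3 - <<'E'
from h import *
import cv2
go([.424,-.007,-.022],.169)
s=robot.observe();R=Ro.from_euler("xyz",s["tool_rot"]);print(s["contact_force"])
d=robot.read_camera("scene");x0,y0,x1,y1,f=260,160,380,270,7
im=cv2.resize(d["img"][y0:y1,x0:x1,::-1],None,fx=f,fy=f,interpolation=cv2.INTER_CUBIC)
def P(p): return tuple(((w2px(d,p)[0]-[x0,y0]+.5)*f-.5).round().astype(int).tolist())
for z in (30,35,40):
    for sg in (-1,1):
        a,b=[P(s["tool_pos"]+R.apply([sg*.0455,y,-z/1000])) for y in (-.0095,.0095)];cv2.line(im,a,b,(255,0,255),1)
cv2.imwrite("pics/scene6.png",im)
E
```

```text
t 8.43 pos [ 0.4272 -0.0079 -0.001 ] rot [ 3.139 -0.005  0.169] -> [-3.2, -1.5, 20.9] [0.003, -0.005, 0.0]
[0.08200019 0.00819407 0.13316449]
```

View pics/scene6.png

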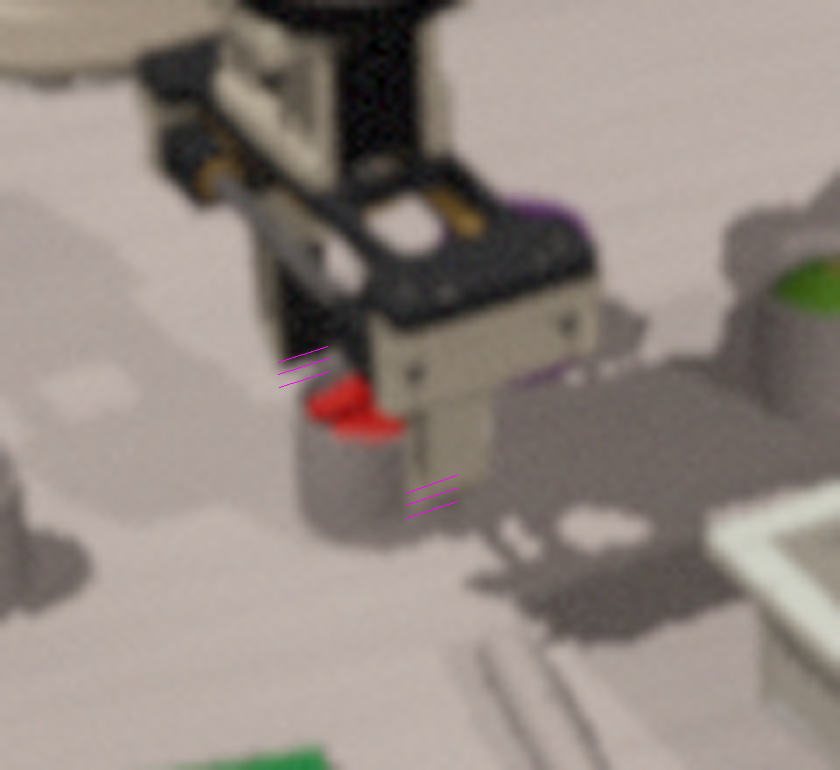

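Emit:
move_arm --pt "91 -3 -1.5 10 0.003 -0.005 0" --pt "91 0 0 10 0 0 0" --pt "91 0 0 0 0 0 0"

```text
time: 8.85
tool_pos: [0.4262, -0.0073, -0.0197]
tool_rot: [3.14, -0.005, 0.169]
contact_force: [-0.2, -1.1, 1.2]
opening: 0.0913
```

```bash
python3 - <<'E'
from h import *
import cv2
go([.424,-.007,-.024],.169)
s=robot.observe();R=Ro.from_euler("xyz",s["tool_rot"]);print(s["contact_force"])
d=robot.read_camera("scene");x0,y0,x1,y1,f=260,160,380,270,7
im=cv2.resize(d["img"][y0:y1,x0:x1,::-1],None,fx=f,fy=f,interpolation=cv2.INTER_CUBIC)
def P(p): return tuple(((w2px(d,p)[0]-[x0,y0]+.5)*f-.5).round().astype(int).tolist())
for z in (30,35,40):
    for sg in (1,):
        a,b=[P(s["tool_pos"]+R.apply([sg*.065,y,-z/1000])) for y in (-.0095,.0095)];cv2.line(im,a,b,(255,0,255),1)
cv2.imwrite("pics/scene7.png",im)
E
```

```text
t 8.85 pos [ 0.4262 -0.0073 -0.0197] rot [ 3.14  -0.005  0.169] -> [-2.2, -0.7, 4.3] [0.002, -0.005, 0.0]
[-0.19665206 -1.10843369  1.18691306]
```

View pics/scene7.png

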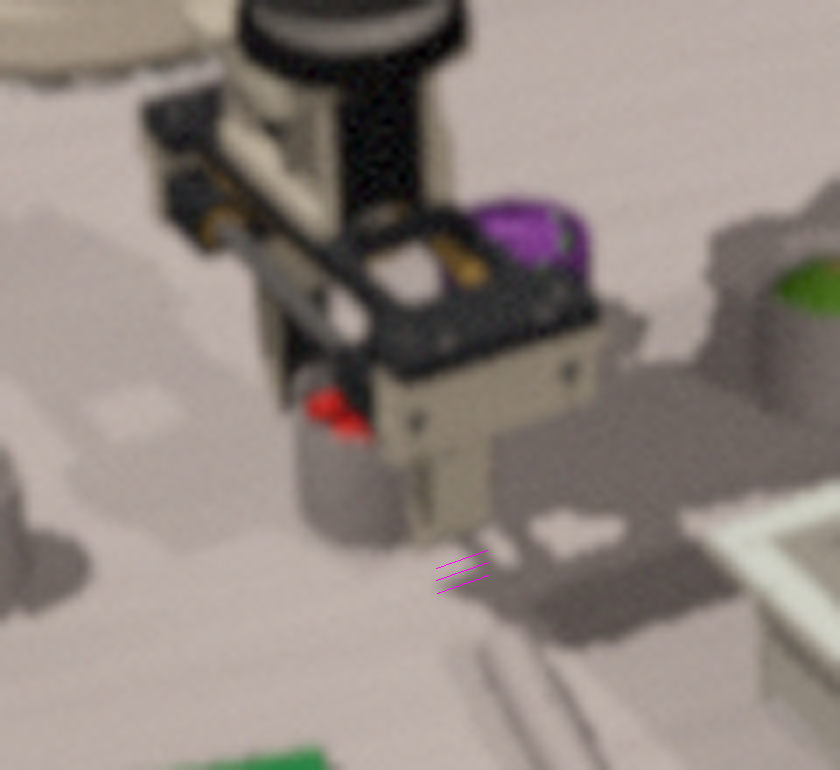

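Emit:
move_arm --pt "91 -2 -0.7 6 0.002 -0.005 0" --pt "40 0 0 0 0 0 0" --pt "40 0 0 0 0 0 0" --pt "40 0 0 0 0 0 0" --pt "40 0 0 0 0 0 0" --pt "40 0 0 0 0 0 0" --pt "40 0 0 0 0 0 0" --pt "40 0 0 0 0 0 0" --newtons 20

```text
time: 9.9
tool_pos: [0.4247, -0.0071, -0.0254]
tool_rot: [-3.142, -0.001, 0.169]
contact_force: [0.4, -0.1, -1.3]
opening: 0.0551
```

Emit:
move_arm --pt "40 0 0 -15 0 0 0" --pt "40 0 0 -30 0 0 0" --pt "40 0 0 -40 0 0 0" --pt "40 0 0 -25 0 0 0" --pt "40 0 0 0 0 0 0"

```text
time: 10.52
tool_pos: [0.4236, -0.0069, 0.0869]
tool_rot: [-3.141, 0.001, 0.169]
contact_force: [0.2, -0.8, 0.4]
opening: 0.0547
```

```bash
python3 - <<'E'
from h import *
import cv2
s=robot.observe();print(s["opening"],s["contact_force"])
go([.631,.1229,.085],.169)
d=robot.read_camera("scene");x0,y0,x1,y1,f=230,100,430,250,4
im=cv2.resize(d["img"][y0:y1,x0:x1,::-1],None,fx=f,fy=f,interpolation=cv2.INTER_CUBIC)
cv2.imwrite("pics/scene8.png",im)
E
```

```text
0.0546615227322422 [ 0.18596362 -0.84464037  0.38807856]
t 10.53 pos [ 0.4236 -0.0069  0.0869] rot [-3.141e+00  1.000e-03  1.690e-01] -> [226.3, -93.0, 1.7] [-0.001, 0.001, 0.0]
```

View pics/scene8.png

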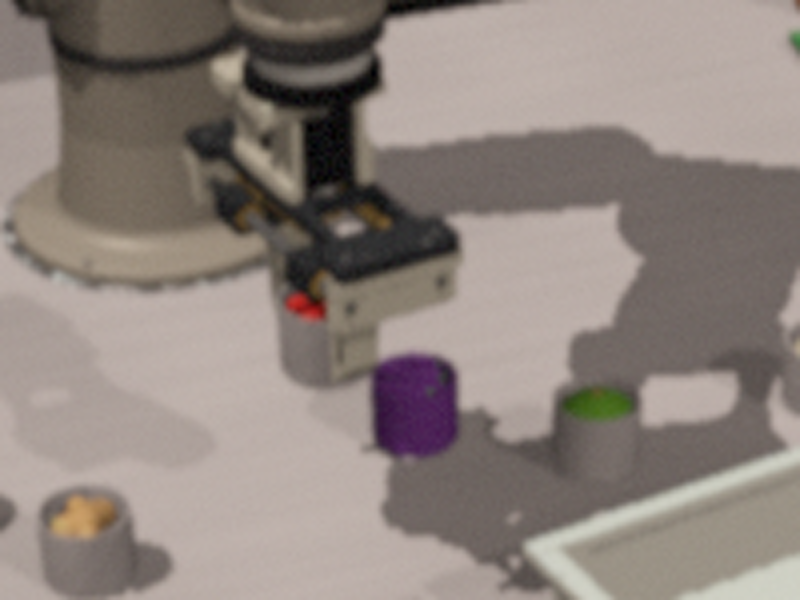

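Emit:
move_arm --pt "40 30 -12 0 0 0 0" --pt "40 40 -17 0 0 0 0" --pt "40 40 -17 0 0 0 0" --pt "40 40 -17 0 0 0 0" --pt "40 40 -17 0 0 0 0" --pt "40 30 -12 0 0 0 0" --pt "40 0 0 0 0 0 0"

```text
time: 11.45
tool_pos: [0.6229, 0.1245, 0.0684]
tool_rot: [-3.137, 0.024, 0.167]
contact_force: [-0.2, -0.2, -1.5]
opening: 0.0546
```

```bash
python3 - <<'E'
from h import *
import cv2
s=robot.observe();print(s["opening"],s["contact_force"])
go([.631,.1229,.085],.169)
d=robot.read_camera("wrist");im=d["img"][:,:,::-1].copy()
c,s=np.cos(.169),np.sin(.169)
def tb(x,y,z): return (.6179+c*x-s*y,.1998+s*x+c*y,z)
for X,Y,z in ((.081,.1325,.065),(.0635,.115,.004),(.0685,.12,.065)):
    u=w2px(d,[tb(a*X,b*Y,z) for a,b in ((1,1),(1,-1),(-1,-1),(-1,1))]);cv2.polylines(im,[u.round().astype(int)],True,(0,255,255),1)
cv2.imwrite("pics/w9.png",im)
E
```

```text
0.05461086468355935 [-0.20597674 -0.16336541 -1.45548552]
t 11.45 pos [0.6229 0.1245 0.0684] rot [-3.137  0.024  0.167] -> [7.3, 2.9, -16.8] [-0.005, 0.024, -0.002]
```

View pics/w9.png

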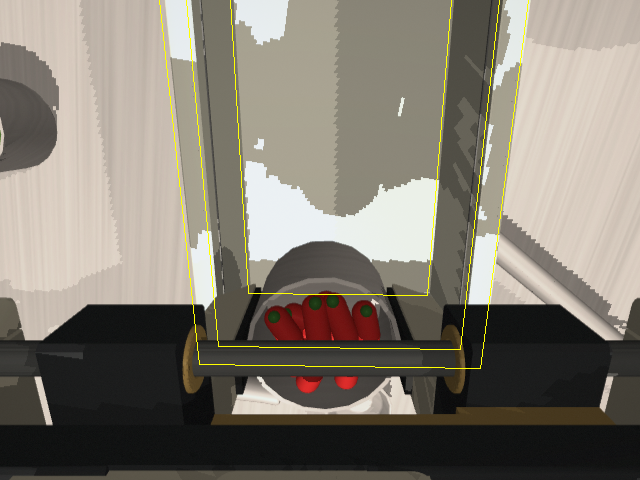

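Emit:
move_arm --pt "40 7 1 -8 -0.005 0.024 -0.002" --pt "40 0 0 0 0 0 0"

```text
time: 11.75
tool_pos: [0.6274, 0.123, 0.0749]
tool_rot: [3.141, 0.004, 0.168]
contact_force: [-0.8, -0.5, -0.9]
opening: 0.0546
```

```bash
python3 - <<'E'
from h import *
go([.6305,.1259,-.0205],.169)
E
```

```text
t 11.75 pos [0.6274 0.123  0.0749] rot [3.141 0.004 0.168] -> [4.0, -2.4, 95.4] [0.0, 0.004, -0.001]
```

Emit:
move_arm --pt "40 4 -2 15 0 0.004 0" --pt "40 0 0 15 0 0 0" --pt "40 0 0 15 0 0 0" --pt "40 0 0 15 0 0 0" --pt "40 0 0 0 0 0 0"

```text
time: 12.38
tool_pos: [0.6293, 0.1247, 0.0096]
tool_rot: [3.141, 0.003, 0.167]
contact_force: [-0.8, 0.7, -0.6]
opening: 0.0547
```

```bash
python3 - <<'E'
from h import *
go([.6305,.1259,-.0205],.169)
E
```

```text
t 12.38 pos [0.6293 0.1247 0.0096] rot [3.141e+00 3.000e-03 1.670e-01] -> [1.5, -0.9, 30.1] [0.0, 0.003, -0.002]
```

Emit:
move_arm --pt "40 1.5 -1 10 0 0.003 0" --pt "40 0 0 10 0 0 0" --pt "40 0 0 5 0 0 0" --pt "40 0 0 2 0 0 0" --pt "40 0 0 0 0 0 0"

```text
time: 13.0
tool_pos: [0.6315, 0.1262, -0.0185]
tool_rot: [3.141, -0.002, 0.167]
contact_force: [-0.2, 0.1, -0.5]
opening: 0.0547
```

Emit:
move_arm --pt "40 0 0 2 0 0 0" --pt "40 0 0 1 0 0 0"

```text
time: 13.25
tool_pos: [0.632, 0.1262, -0.021]
tool_rot: [3.141, -0.003, 0.167]
contact_force: [0.8, 0.2, -1.0]
opening: 0.0546
```

Emit:
move_arm --pt "72 0 0 0 0 0 0" --pt "72 0 0 0 0 0 0" --pt "72 0 0 0 0 0 0" --pt "72 0 0 0 0 0 0" --pt "72 -2 0 -15 0 0 0" --pt "72 0 0 -30 0 0 0" --pt "72 0 0 -40 0 0 0" --pt "72 0 0 -40 0 0 0" --pt "91 0 0 0 0 0 0"

```text
time: 14.38
tool_pos: [0.6301, 0.1259, 0.1129]
tool_rot: [3.141, -0.008, 0.167]
contact_force: [0.6, -0.1, 0.8]
opening: 0.0774
```

```bash
python3 - <<'E'
from h import *
import cv2
go([.4115,.162,.085],.169)
d=robot.read_camera("wrist");im=d["img"][:,:,::-1].copy()
cv2.imwrite("pics/w10.png",im)
E
```

```text
t 14.38 pos [0.6301 0.1259 0.1129] rot [ 3.141 -0.008  0.167] -> [-209.7, -72.0, 26.2] [0.001, -0.008, -0.002]
```

View pics/w10.png

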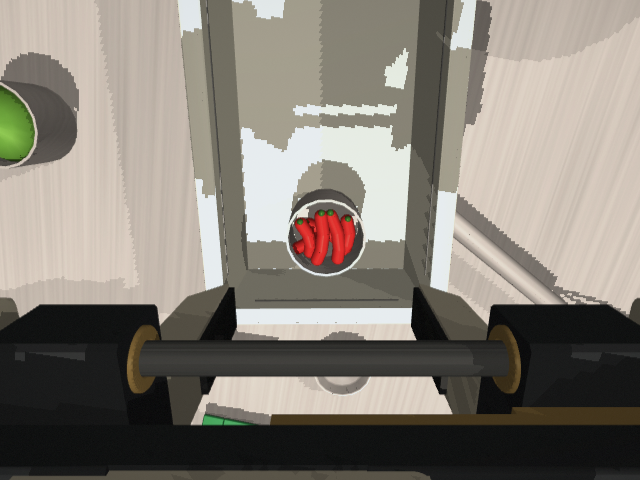

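Emit:
move_arm --pt "91 -25 -9 0 0 -0.008 0" --pt "91 -40 -14 0 0 0 0" --pt "91 -40 -14 0 0 0 0" --pt "91 -40 -14 0 0 0 0" --pt "91 -40 -14 0 0 0 0" --pt "91 -25 -7 0 0 0 0" --pt "91 0 0 0 0 0 0"

```text
time: 15.3
tool_pos: [0.3964, 0.1613, 0.1054]
tool_rot: [3.141, 0.019, 0.167]
contact_force: [0.6, -0.1, 1.0]
opening: 0.0907
```

```bash
cat >> h.py <<'E'
import cv2
def wrist(name,circ=()):
    d=robot.read_camera("wrist");im=d["img"][:,:,::-1].copy()
    for p in circ:
        u=w2px(d,[(p[0]+.0275*np.cos(a),p[1]+.0275*np.sin(a),.045) for a in np.linspace(0,6.28,40)])
        cv2.polylines(im,[u.round().astype(int)],True,(0,255,255),1)
    cv2.imwrite(f"pics/{name}.png",im);return d
E
python3 - <<'E'
from h import *
go([.4115,.162,.085],.169)
wrist("w11",[(.4115,.1621)])
E
```

```text
t 15.3 pos [0.3964 0.1613 0.1054] rot [3.141 0.019 0.167] -> [15.3, 1.8, 20.1] [0.0, 0.019, -0.002]
```

View pics/w11.png

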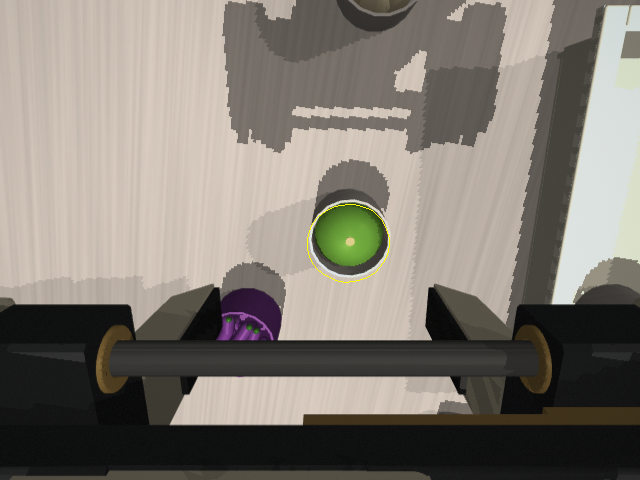

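Emit:
move_arm --pt "91 15 -1 15 0 0.019 0" --pt "91 0 0 0 0 0 0" --pt "91 0 0 0 0 0 0"

```text
time: 15.72
tool_pos: [0.4148, 0.1643, 0.0897]
tool_rot: [3.141, -0.002, 0.165]
contact_force: [0.1, -0.1, -0.4]
opening: 0.0908
```

```bash
python3 - <<'E'
from h import *
go([.4115,.165,-.0254],.169)
E
```

```text
t 15.72 pos [0.4148 0.1643 0.0897] rot [ 3.141e+00 -2.000e-03  1.650e-01] -> [-3.4, -1.4, 115.1] [0.001, -0.002, -0.004]
```

Emit:
move_arm --pt "91 -4 -1 20 0 -0.002 -0.004" --pt "91 -0.5 0 20 0 0 0" --pt "91 -0.5 0 20 0 0 0" --pt "91 -0.5 0 20 0 0 0" --pt "91 0 0 0 0 0 0"

```text
time: 16.35
tool_pos: [0.4117, 0.1639, 0.0095]
tool_rot: [3.141, -0.003, 0.168]
contact_force: [0.8, 0.6, 0.6]
opening: 0.0912
```

```bash
python3 - <<'E'
from h import *
go([.4115,.165,-.0254],.169)
E
```

```text
t 16.35 pos [0.4117 0.1639 0.0095] rot [ 3.141e+00 -3.000e-03  1.680e-01] -> [-0.1, -1.2, 34.9] [0.001, -0.003, -0.001]
```

Emit:
move_arm --pt "91 0 -1 17 0 -0.003 0" --pt "91 -0.5 0 16 0 0 0" --pt "91 0 0 2 0 0 0" --pt "40 0 0 0 0 0 0" --pt "40 0 0 0 0 0 0" --pt "40 0 0 0 0 0 0" --pt "40 0 0 0 0 0 0" --pt "40 0 0 0 0 0 0" --pt "40 0 0 0 0 0 0" --pt "40 0 0 0 0 0 0" --newtons 20

```text
time: 17.6
tool_pos: [0.4155, 0.1654, -0.0209]
tool_rot: [3.141, -0.008, 0.167]
contact_force: [0.9, 0.1, -0.2]
opening: 0.0544
```

Emit:
move_arm --pt "40 0 0 -15 0 0 0" --pt "40 0 0 -30 0 0 0" --pt "40 0 0 -40 0 0 0" --pt "40 0 0 -30 0 0 0" --pt "40 0 0 0 0 0 0"

```text
time: 18.23
tool_pos: [0.4135, 0.165, 0.0962]
tool_rot: [3.141, -0.004, 0.167]
contact_force: [0.3, 0.3, -1.9]
opening: 0.0543
```

```bash
python3 - <<'E'
from h import *
go([.6179,.1998,.1],.169)
E
```

```text
t 18.23 pos [0.4135 0.165  0.0962] rot [ 3.141 -0.004  0.167] -> [207.4, -0.2, -2.9] [0.001, -0.004, -0.002]
```

Emit:
move_arm --pt "40 25 0 -3 0 -0.004 0" --pt "40 40 0 -3 0 0 0" --pt "40 40 0 -3 0 0 0" --pt "40 40 0 -3 0 0 0" --pt "40 40 0 -3 0 0 0" --pt "40 23 0 -2 0 0 0" --pt "40 0 0 0 0 0 0"

```text
time: 19.1
tool_pos: [0.6182, 0.1993, 0.0989]
tool_rot: [3.14, 0.018, 0.167]
contact_force: [-0.4, 0.0, -0.9]
opening: 0.0549
```

```bash
python3 - <<'E'
from h import *
go([.6179,.1998,-.0165],.169)
E
```

```text
t 19.1 pos [0.6182 0.1993 0.0989] rot [3.14  0.018 0.167] -> [1.9, -0.7, 115.4] [0.001, 0.018, -0.002]
```

Emit:
move_arm --pt "40 2 -1 5 0.001 0.018 0" --pt "40 0 0 20 0 0 0" --pt "40 0 0 20 0 0 0" --pt "40 0 0 20 0 0 0" --pt "40 0 0 15 0 0 0" --pt "40 0 0 0 0 0 0"

```text
time: 19.85
tool_pos: [0.6116, 0.2, 0.0121]
tool_rot: [3.141, 0.007, 0.168]
contact_force: [-0.2, -0.3, -2.1]
opening: 0.0549
```

```bash
python3 - <<'E'
from h import *
go([.6179,.1998,-.0165],.169)
E
```

```text
t 19.85 pos [0.6116 0.2    0.0121] rot [3.141 0.007 0.168] -> [6.3, 1.3, 28.5] [0.0, 0.007, -0.001]
```

Emit:
move_arm --pt "40 6 1 8 0 0.007 0" --pt "40 1 0 10 0 0 0" --pt "40 0 0 6 0 0 0" --pt "40 0 0 2 0 0 0" --pt "40 0 0 0 0 0 0"

```text
time: 20.48
tool_pos: [0.6203, 0.2004, -0.014]
tool_rot: [3.142, -0.004, 0.168]
contact_force: [0.2, 0.2, -2.0]
opening: 0.0548
```

```bash
python3 - <<'E'
from h import *
go([.6179,.1998,-.0165],.169)
E
```

```text
t 20.48 pos [ 0.6203  0.2004 -0.014 ] rot [ 3.142 -0.004  0.168] -> [-2.5, 0.2, 2.5] [0.0, -0.004, -0.001]
```

Emit:
move_arm --pt "40 -2 0 2 0 -0.004 0" --pt "40 0 0 1 0 0 0" --pt "72 0 0 0 0 0 0" --pt "72 0 0 0 0 0 0" --pt "72 0 0 0 0 0 0" --pt "72 0 0 0 0 0 0"

```text
time: 21.22
tool_pos: [0.6193, 0.2004, -0.0157]
tool_rot: [-3.142, -0.003, 0.169]
contact_force: [0.6, 0.2, 0.8]
opening: 0.072
```

Emit:
move_arm --pt "72 0 0 -15 0 0 0" --pt "72 0 0 -30 0 0 0" --pt "72 0 0 -40 0 0 0" --pt "72 0 0 -40 0 0 0" --pt "91 0 0 0 0 0 0"

```text
time: 21.85
tool_pos: [0.6197, 0.2005, 0.1176]
tool_rot: [-3.141, -0.006, 0.168]
contact_force: [0.7, 1.0, 0.0]
opening: 0.0781
```

```bash
python3 - <<'E'
from h import *
go([.4009,.3265,.1],.169)
wrist("w12",[(.4009,.3248)])
E
```

```text
t 21.85 pos [0.6197 0.2005 0.1176] rot [-3.141 -0.006  0.168] -> [-194.7, -160.9, 16.4] [-0.0, -0.006, -0.001]
```

View pics/w12.png

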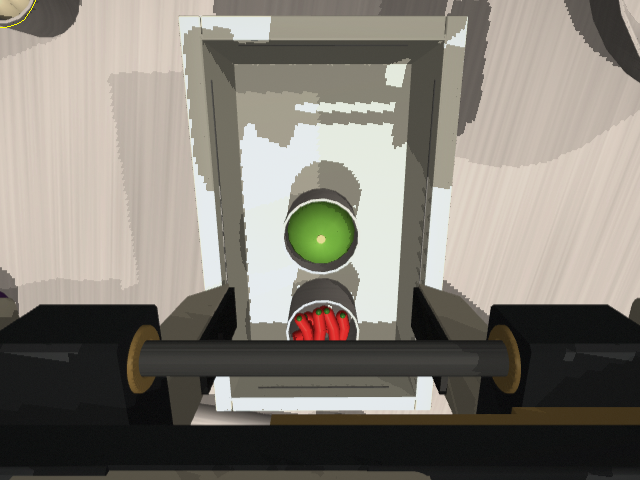

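Both stand in the row. Now the garlic.

Emit:
move_arm --pt "91 -20 -17 0 0 -0.006 0" --pt "91 -37 -31 0 0 0 0" --pt "91 -37 -31 0 0 0 0" --pt "91 -37 -31 0 0 0 0" --pt "91 -33 -28 0 0 0 0" --pt "91 -15 -14 0 0 0 0" --pt "91 0 0 0 0 0 0" --pt "91 0 0 0 0 0 0"

```text
time: 22.9
tool_pos: [0.4086, 0.3204, 0.111]
tool_rot: [3.139, 0.013, 0.166]
contact_force: [-0.2, 0.7, -0.7]
opening: 0.0912
```

```bash
python3 - <<'E'
from h import *
go([.4009,.3265,-.0254],.169)
wrist("w13",[(.4009,.3248)])
E
```

```text
t 22.9 pos [0.4086 0.3204 0.111 ] rot [3.139 0.013 0.166] -> [-4.8, -7.7, 136.5] [0.003, 0.013, -0.003]
```

View pics/w13.png

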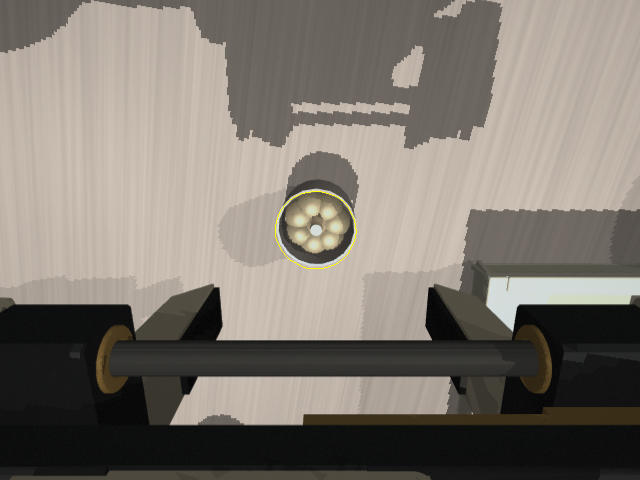

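Emit:
move_arm --pt "91 -5 -7.5 20 0.003 0.013 -0.003" --pt "91 0 0 20 0 0 0" --pt "91 0 0 20 0 0 0" --pt "91 0 0 20 0 0 0" --pt "91 0 0 15 0 0 0" --pt "91 0 0 0 0 0 0"

```text
time: 23.7
tool_pos: [0.41, 0.3235, 0.0127]
tool_rot: [-3.141, -0.004, 0.16]
contact_force: [0.4, -0.0, 0.5]
opening: 0.091
```

```bash
python3 - <<'E'
from h import *
go([.4009,.3263,-.0235],.169)
E
```

```text
t 23.7 pos [0.41   0.3235 0.0127] rot [-3.141 -0.004  0.16 ] -> [-8.7, -4.2, 36.2] [-0.0, -0.004, -0.009]
```

Emit:
move_arm --pt "91 -8.5 -4 10 0 -0.004 -0.009" --pt "91 -1 0 14 0 0 0" --pt "91 -1 0 12 0 0 0" --pt "91 -1 0 1 0 0 0" --pt "91 0 0 0 0 0 0"

```text
time: 24.32
tool_pos: [0.3982, 0.3262, -0.0258]
tool_rot: [-3.141, -0.002, 0.169]
contact_force: [0.3, 0.1, 0.8]
opening: 0.0909
```

```bash
python3 - <<'E'
from h import *
go([.4009,.3263,-.0235],.169)
E
```

```text
t 24.32 pos [ 0.3982  0.3262 -0.0258] rot [-3.141e+00 -2.000e-03  1.690e-01] -> [2.7, 0.4, -2.3] [-0.001, -0.002, 0.0]
```

Emit:
move_arm --pt "40 2 0 -1 0 0 0" --pt "40 0 0 0 0 0 0" --pt "40 0 0 0 0 0 0" --pt "40 0 0 0 0 0 0" --pt "40 0 0 0 0 0 0" --pt "40 0 0 0 0 0 0" --pt "40 0 0 0 0 0 0" --newtons 20

```text
time: 25.2
tool_pos: [0.4013, 0.3271, -0.0236]
tool_rot: [-3.14, -0.004, 0.169]
contact_force: [0.6, -0.0, 0.0]
opening: 0.0546
```

Emit:
move_arm --pt "40 0 0 -15 0 0 0" --pt "40 0 0 -30 0 0 0" --pt "40 0 0 -40 0 0 0" --pt "40 0 0 -40 0 0 0" --pt "40 0 0 0 0 0 0"

```text
time: 25.82
tool_pos: [0.4004, 0.3266, 0.1081]
tool_rot: [-3.14, -0.004, 0.169]
contact_force: [-1.2, 0.4, -1.6]
opening: 0.0546
```

```bash
python3 - <<'E'
from h import *
print(.6179-.1682*.075,.1998+.9858*.075)
go([.6053,.2737,.1],.169)
E
```

```text
0.605285 0.273735
t 25.82 pos [0.4004 0.3266 0.1081] rot [-3.14  -0.004  0.169] -> [193.1, 86.6, 8.6] [-0.002, -0.004, 0.0]
```

Place height: -0.0236 + 0.004 ≈ -0.0196.

Emit:
move_arm --pt "40 20 10 -3 0 -0.004 0" --pt "40 37 17 -3 0 0 0" --pt "40 37 17 -3 0 0 0" --pt "40 37 17 -3 0 0 0" --pt "40 37 16 -3 0 0 0" --pt "40 22 10 0 0 0 0" --pt "40 0 0 0 0 0 0"

```text
time: 26.7
tool_pos: [0.6029, 0.2694, 0.1176]
tool_rot: [3.141, 0.012, 0.171]
contact_force: [-0.0, -0.9, -1.8]
opening: 0.0546
```

```bash
python3 - <<'E'
from h import *
go([.6053,.2737,-.0195],.169)
E
```

```text
t 26.7 pos [0.6029 0.2694 0.1176] rot [3.141 0.012 0.171] -> [4.7, -3.8, 137.1] [0.0, 0.012, 0.002]
```

Emit:
move_arm --pt "40 5 -4 10 0 0.012 0.002" --pt "40 0 0 20 0 0 0" --pt "40 1 0 20 0 0 0" --pt "40 1 0 20 0 0 0" --pt "40 1 0 20 0 0 0" --pt "40 1 0 8 0 0 0" --pt "40 0 0 0 0 0 0"

```text
time: 27.58
tool_pos: [0.6018, 0.2796, 0.0121]
tool_rot: [-3.142, 0.007, 0.175]
contact_force: [0.0, -0.4, -0.8]
opening: 0.0544
```

```bash
python3 - <<'E'
from h import *
go([.6053,.2737,-.0195],.169)
E
```

```text
t 27.57 pos [0.6018 0.2796 0.0121] rot [-3.142  0.007  0.175] -> [2.7, 6.4, 31.6] [-0.0, 0.007, 0.006]
```

Emit:
move_arm --pt "40 3 6 5 0 0.007 0.006" --pt "40 0 0 12 0 0 0" --pt "40 0 0 8 0 0 0" --pt "40 0 0 2 0 0 0" --pt "40 0 0 0 0 0 0"

```text
time: 28.2
tool_pos: [0.6068, 0.2742, -0.015]
tool_rot: [-3.141, -0.003, 0.168]
contact_force: [-0.7, 0.4, -1.1]
opening: 0.0545
```

```bash
python3 - <<'E'
from h import *
go([.6053,.2737,-.0195],.169)
E
```

```text
t 28.2 pos [ 0.6068  0.2742 -0.015 ] rot [-3.141e+00 -3.000e-03  1.680e-01] -> [-1.6, 0.2, 4.4] [-0.0, -0.003, -0.001]
```

Emit:
move_arm --pt "40 -1.5 0 2 0 -0.003 0" --pt "40 0 0 2 0 0 0" --pt "40 0 0 0 0 0 0" --pt "72 0 0 0 0 0 0" --pt "72 0 0 0 0 0 0" --pt "72 0 0 0 0 0 0" --pt "72 0 0 0 0 0 0"

```text
time: 29.08
tool_pos: [0.6063, 0.2744, -0.0177]
tool_rot: [-3.141, -0.003, 0.168]
contact_force: [-0.5, 0.6, -0.0]
opening: 0.072
```

Emit:
move_arm --pt "72 0 0 -15 0 0 0" --pt "72 0 0 -30 0 0 0" --pt "72 0 0 -40 0 0 0" --pt "72 0 0 -40 0 0 0" --pt "72 0 0 0 0 0 0"

```text
time: 29.7
tool_pos: [0.6068, 0.2745, 0.1156]
tool_rot: [-3.14, -0.006, 0.168]
contact_force: [0.3, -0.2, -0.2]
opening: 0.0725
```

```bash
python3 - <<'E'
from h import *
go([.6213,-.207,.13],-.087)
wrist("w14")
E
```

```text
t 29.7 pos [0.6068 0.2745 0.1156] rot [-3.14  -0.006  0.168] -> [-66.2, 477.1, -15.5] [-0.002, -0.006, 0.255]
```

View pics/w14.png

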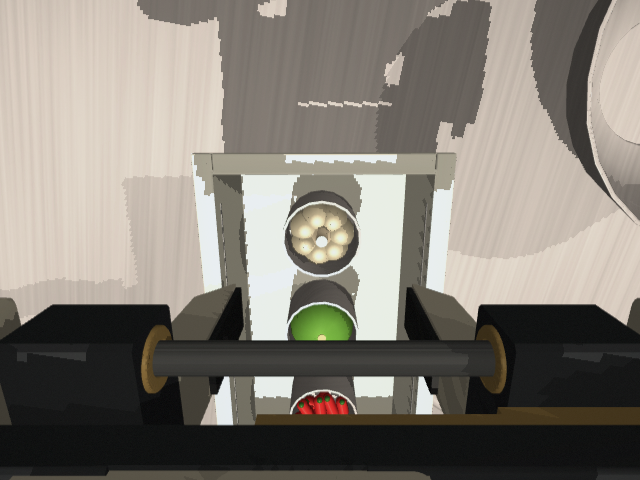

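Emit:
move_arm --pt "72 0 0 -8 0 -0.006 0.128" --pt "72 0 0 -8 0 0 0.127" --pt "72 4 40 0 0 0 0" --pt "72 6 50 0 0 0 0" --pt "72 6 50 0 0 0 0" --pt "72 6 50 0 0 0 0" --pt "72 6 50 0 0 0 0" --pt "72 6 50 0 0 0 0" --pt "72 6 50 0 0 0 0" --pt "72 6 50 0 0 0 0" --pt "72 4 35 0 0 0 0" --pt "72 0 0 0 0 0 0"

```text
time: 31.25
tool_pos: [0.607, -0.1662, 0.118]
tool_rot: [3.141, 0.026, -0.093]
contact_force: [-0.2, -0.0, -0.4]
opening: 0.0718
```

```bash
python3 - <<'E'
from h import *
go([.6213,-.207,.1],-.087)
d=wrist("w15")
d=robot.read_camera("top");cv2.imwrite("pics/top15.png",cv2.resize(d["img"][100:260,140:340,::-1],None,fx=4,fy=4,interpolation=cv2.INTER_CUBIC))
E
```

```text
t 31.25 pos [ 0.607  -0.1662  0.118 ] rot [ 3.141  0.026 -0.093] -> [18.5, 39.3, 17.5] [0.001, 0.026, -0.006]
```

View pics/w15.png

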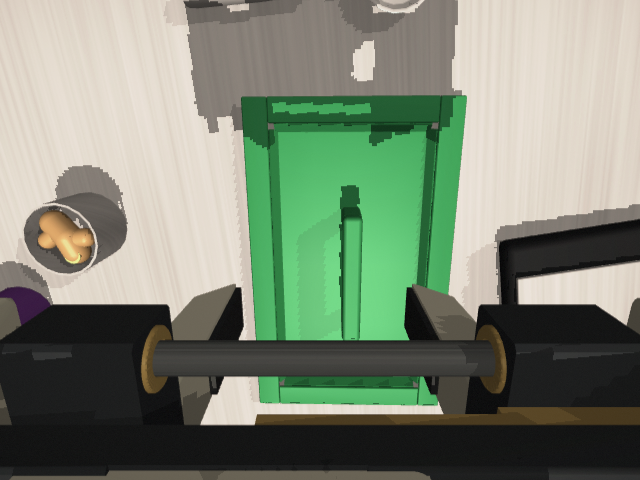

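View pics/top15.png

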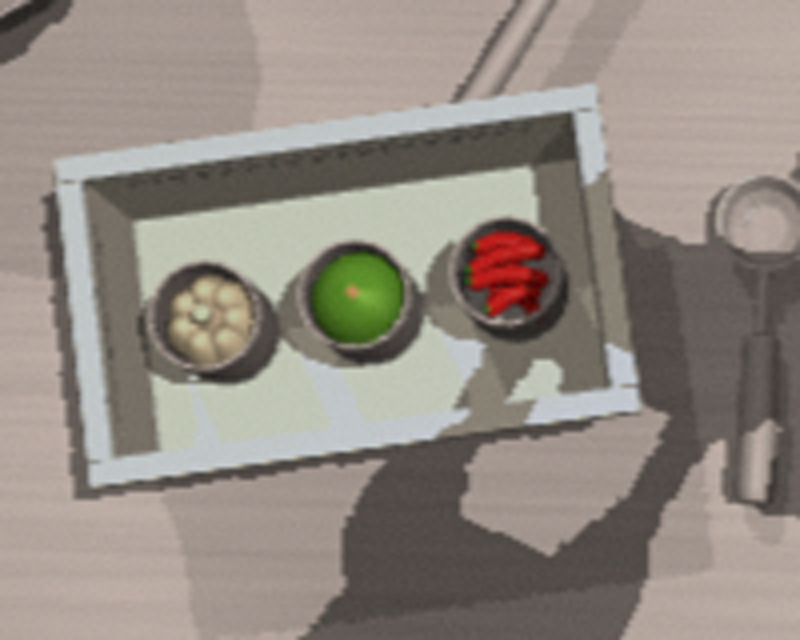

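```bash
python3 - <<'E'
from h import *
d=robot.read_camera("wrist")
w=px2w(d,[(352,215),(351.3,335)],.040);print(w.round(4), np.arctan2(-(w[0]-w[1])[0],(w[0]-w[1])[1]))
w=px2w(d,[(243,97),(466,96),(436,404),(261,404)],.011);print(w.round(4).tolist(),w.mean(0)); e=w[1]-w[0];print(np.linalg.norm(e),np.arctan2(e[1],e[0]),np.linalg.norm(w[1]-w[2]))
# distance lines
c,s=np.cos(-.087),np.sin(-.087)
im=d["img"][:,:,::-1].copy()
for (X,Y,z) in ((.081,.1325,.011),(.007,.05,.040)):
    u=w2px(d,[(.6211+c*a*X-s*b*Y,-.207+s*a*X+c*b*Y,z) for a,b in ((1,1),(1,-1),(-1,-1),(-1,1))]);cv2.polylines(im,[u.round().astype(int)],True,(0,0,255),1)
cv2.imwrite("pics/w16.png",im)
go([.6213,-.207,.1],-.087)
E
```

```text
[[ 0.6262 -0.151   0.04  ]
 [ 0.619  -0.2462  0.04  ]] -0.0756877210508322
[[0.5549, -0.0643, 0.011], [0.7135, -0.0784, 0.011], [0.6902, -0.3395, 0.011], [0.5314, -0.3285, 0.011]] [ 0.62250602 -0.20267173  0.011     ]
0.15926096165039957 -0.08831880896007603 0.26214360579036977
t 31.4 pos [ 0.6075 -0.1627  0.1185] rot [-3.141  0.026 -0.089] -> [18.2, 42.9, 18.1] [-0.0, 0.026, -0.002]
```

View pics/w16.png

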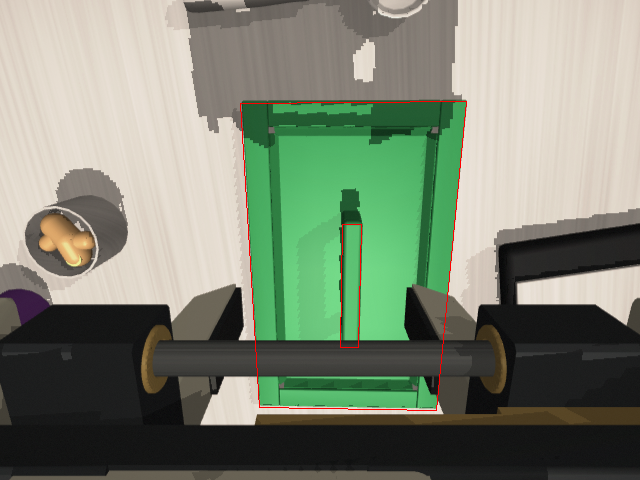

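Emit:
move_arm --pt "72 18 41 0 0 0.026 -0.002" --pt "72 0 0 15 0 0 0" --pt "72 0 0 20 0 0 0" --pt "72 0 0 20 0 0 0" --pt "72 0 0 0 0 0 0"

```text
time: 32.02
tool_pos: [0.6221, -0.1958, 0.0603]
tool_rot: [-3.138, 0.002, -0.078]
contact_force: [-1.4, 0.4, -1.0]
opening: 0.072
```

```bash
python3 - <<'E'
from h import *
go([.6215,-.2055,-.019],-.087)
E
```

```text
t 32.02 pos [ 0.6221 -0.1958  0.0603] rot [-3.138e+00  2.000e-03 -7.800e-02] -> [0.3, 10.0, 79.2] [-0.004, 0.002, 0.009]
```

Emit:
move_arm --pt "72 0 10 10 -0.004 0.002 0.009" --pt "72 0 0 15 0 0 0" --pt "72 0 0 15 0 0 0" --pt "72 0 0 0 0 0 0"

```text
time: 32.52
tool_pos: [0.6218, -0.2048, 0.0187]
tool_rot: [3.141, -0.001, -0.085]
contact_force: [0.7, 0.5, 0.2]
opening: 0.0722
```

```bash
python3 - <<'E'
from h import *
go([.6215,-.2055,-.019],-.087)
wrist("w17")
d=robot.read_camera("scene");cv2.imwrite("pics/s17.png",cv2.resize(d["img"][180:360,150:360,::-1],None,fx=3.5,fy=3.5,interpolation=cv2.INTER_CUBIC))
E
```

```text
t 32.52 pos [ 0.6218 -0.2048  0.0187] rot [ 3.141e+00 -1.000e-03 -8.500e-02] -> [-0.3, 0.7, 37.7] [0.001, -0.001, 0.002]
```

View pics/w17.png

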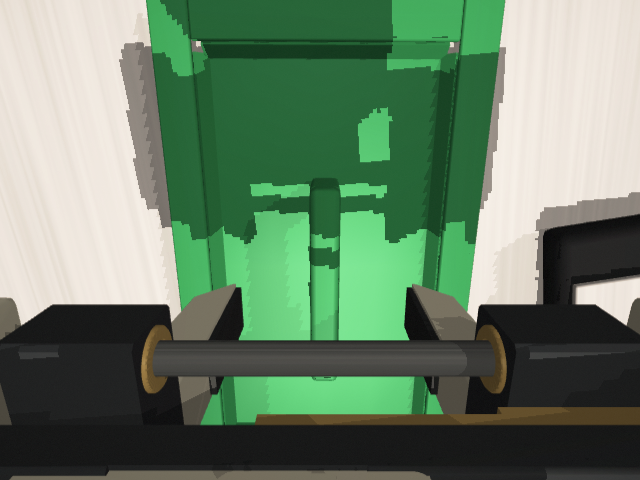

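View pics/s17.png

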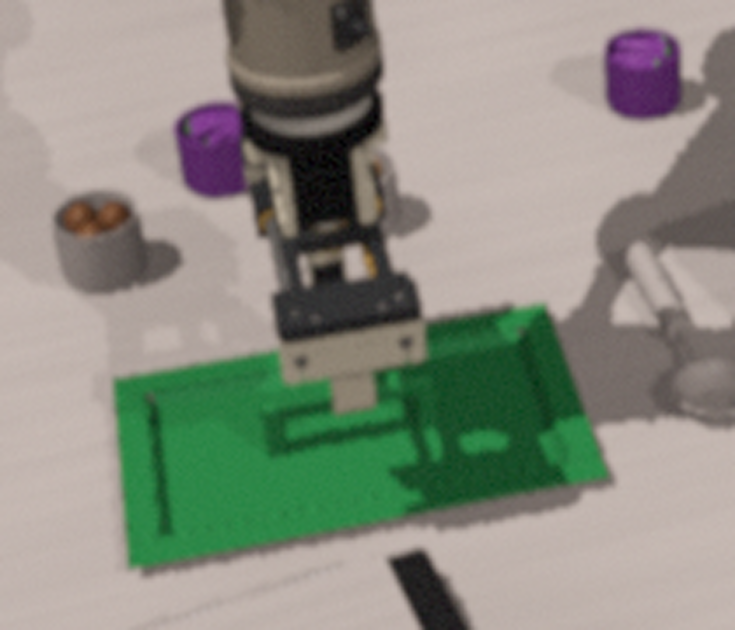

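Emit:
move_arm --pt "72 0 0.7 10 0 0 0" --pt "72 0 0 10 0 0 0" --pt "72 0 0 8 0 0 0" --pt "72 0 0 4 0 0 0" --pt "72 0 0 0 0 0 0"

```text
time: 33.25
tool_pos: [0.6234, -0.2063, -0.0132]
tool_rot: [3.139, -0.005, -0.085]
contact_force: [0.1, 0.1, 0.7]
opening: 0.0723
```

```bash
python3 - <<'E'
from h import *
go([.6215,-.2055,-.019],-.087)
wrist("w18")
d=robot.read_camera("scene");cv2.imwrite("pics/s18.png",cv2.resize(d["img"][180:360,150:360,::-1],None,fx=3.5,fy=3.5,interpolation=cv2.INTER_CUBIC))
E
```

```text
t 33.25 pos [ 0.6234 -0.2063 -0.0132] rot [ 3.139 -0.005 -0.085] -> [-2.0, -0.7, 5.7] [0.002, -0.005, 0.002]
```

View pics/s18.png

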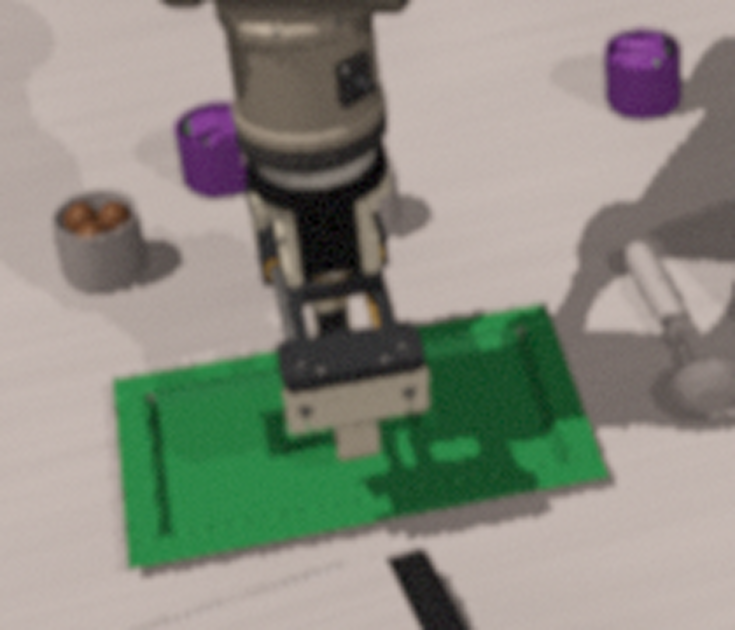

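Emit:
move_arm --pt "72 -2 -0.7 4 0.002 -0.005 0.002" --pt "5 0 0 0 0 0 0" --pt "5 0 0 0 0 0 0" --pt "5 0 0 0 0 0 0" --pt "5 0 0 0 0 0 0" --pt "5 0 0 0 0 0 0" --pt "5 0 0 0 0 0 0" --pt "5 0 0 0 0 0 0" --pt "5 0 0 0 0 0 0" --pt "5 0 0 0 0 0 0" --newtons 40

```text
time: 34.6
tool_pos: [0.6222, -0.2058, -0.016]
tool_rot: [3.141, -0.002, -0.088]
contact_force: [0.1, -0.3, -0.2]
opening: 0.0134
```

Emit:
move_arm --pt "5 0 0 0 0 0 0" --pt "5 0 0 0 0 0 0"

```text
time: 34.85
tool_pos: [0.6222, -0.2058, -0.016]
tool_rot: [3.141, -0.002, -0.088]
contact_force: [-0.1, 0.2, 0.4]
opening: 0.0137
```

Emit:
move_arm --pt "5 0 0 -10 0 0 0" --pt "5 0 0 -20 0 0 0" --pt "5 0 0 -30 0 0 0" --pt "5 0 0 -30 0 0 0" --pt "5 0 0 -30 0 0 0" --pt "5 0 0 -25 0 0 0" --pt "5 0 0 0 0 0 0"

```text
time: 35.72
tool_pos: [0.6202, -0.2047, 0.1333]
tool_rot: [-3.141, 0.004, -0.087]
contact_force: [0.4, -0.2, -3.1]
opening: 0.0137
```

```bash
python3 - <<'E'
from h import *
print(robot.observe()["opening"],robot.observe()["contact_force"],robot.observe()["torque"])
go([.618,.201,.13],.169)
d=robot.read_camera("scene");cv2.imwrite("pics/s19.png",cv2.resize(d["img"][120:360,120:440,::-1],None,fx=2.5,fy=2.5,interpolation=cv2.INTER_CUBIC))
E
```

```text
0.01365201688928539 [ 0.36865525 -0.24434482 -3.05357287] [-0.07355908 -0.15132114 -0.01183372]
t 35.73 pos [ 0.6202 -0.2047  0.1333] rot [-3.141  0.004 -0.087] -> [-37.5, -404.0, 3.8] [-0.001, 0.004, -0.256]
```

View pics/s19.png

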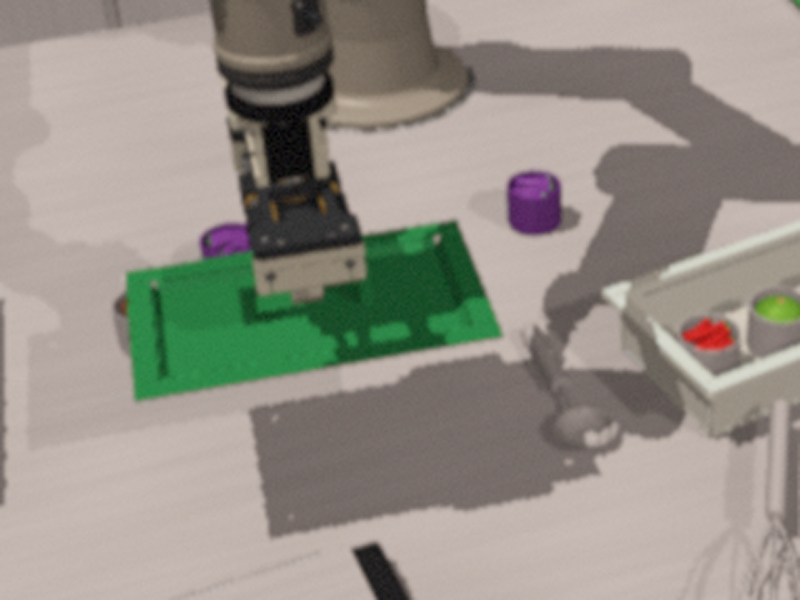

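Emit:
move_arm --pt "5 -1 -15 0 0 0.004 0" --pt "5 -3 -30 0 0 0 0" --pt "5 -3 -35 0 0 0 0" --pt "5 -3 -35 0 0 0 0" --pt "5 -3 -35 0 0 0 0" --pt "5 -4 -40 0 0 0 0" --pt "5 -4 -40 0 0 0 0" --pt "5 -4 -40 0 0 0 0" --pt "5 -4 -40 0 0 0 0" --pt "5 -4 -35 0 0 0 0" --pt "5 -3 -25 0 0 0 0" --pt "5 0 -12 0 0 0 0"

```text
time: 37.28
tool_pos: [0.602, 0.2029, 0.1147]
tool_rot: [-3.135, 0.036, -0.085]
contact_force: [0.2, 0.7, -2.4]
opening: 0.0135
```

```bash
python3 - <<'E'
from h import *
go([.618,.201,.1],.169)
E
```

```text
t 37.27 pos [0.602  0.2029 0.1147] rot [-3.135  0.036 -0.085] -> [16.6, 0.6, 14.1] [-0.011, 0.035, -0.254]
```

Emit:
move_arm --pt "5 16 0 -3 -0.01 0.034 -0.07" --pt "5 0 0 -2 0 0 -0.1" --pt "5 0 0 -2 0 0 -0.085" --pt "5 0 0 0 0 0 0"

```text
time: 37.78
tool_pos: [0.6156, 0.2024, 0.117]
tool_rot: [3.138, 0.009, 0.178]
contact_force: [0.7, -0.2, -3.1]
opening: 0.0136
```

```bash
python3 - <<'E'
from h import *
go([.618,.201,.06],.169)
E
```

```text
t 37.77 pos [0.6156 0.2024 0.117 ] rot [3.138 0.009 0.178] -> [2.6, 1.6, 57.0] [0.003, 0.009, 0.009]
```

Emit:
move_arm --pt "5 2.5 1.5 8 0.003 0.011 0.009" --pt "5 0 0 10 0 0 0" --pt "5 0.5 0 10 0 0 0" --pt "5 0 0 5 0 0 0" --pt "5 0 0 0 0 0 0"

```text
time: 38.4
tool_pos: [0.6177, 0.2005, 0.0794]
tool_rot: [3.141, 0.001, 0.164]
contact_force: [-0.9, 0.8, -3.4]
opening: 0.0135
```

```bash
python3 - <<'E'
from h import *
go([.618,.201,.06],.169)
d=robot.read_camera("top");cv2.imwrite("pics/t20.png",cv2.resize(d["img"][100:240,140:320,::-1],None,fx=4.4,fy=4.2,interpolation=cv2.INTER_CUBIC))
d=robot.read_camera("scene");cv2.imwrite("pics/s20.png",cv2.resize(d["img"][150:310,330:530,::-1],None,fx=4,fy=3.7,interpolation=cv2.INTER_CUBIC))
E
```

```text
t 38.4 pos [0.6177 0.2005 0.0794] rot [3.141e+00 1.000e-03 1.640e-01] -> [0.4, -0.4, 19.4] [0.0, 0.001, -0.005]
```

View pics/t20.png

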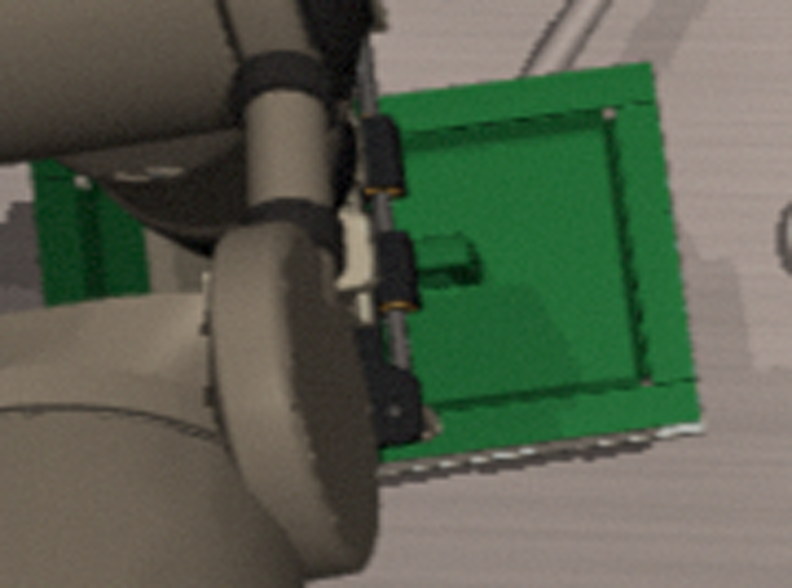

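View pics/s20.png

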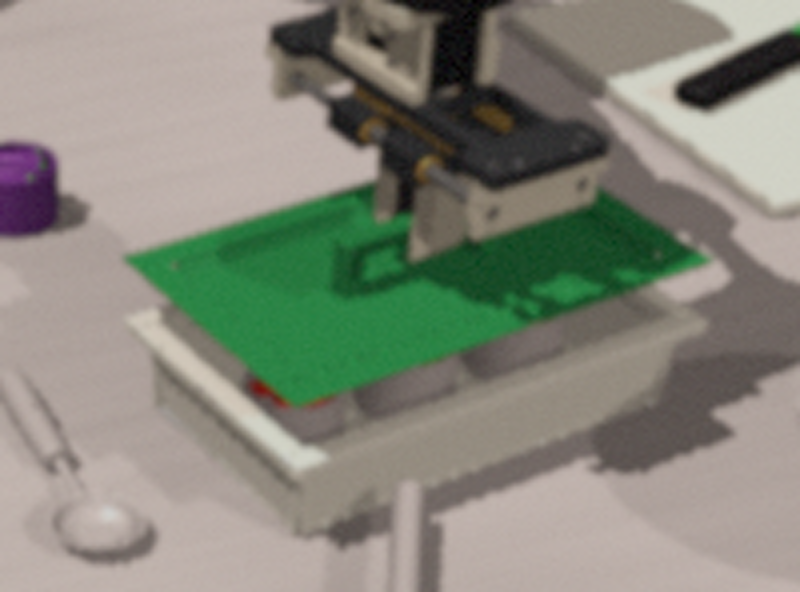

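```bash
python3 - <<'E'
from h import *
d=robot.read_camera("top")
w=px2w(d,[(288.2,115.4),(299,201)],.1065);print(w.round(4))
e=w[0]-w[1];yaw=np.arctan2(e[1],e[0]);print(yaw,np.linalg.norm(e)); m=w.mean(0)[:2];print("centre",m+.1325*np.array([-np.sin(yaw),np.cos(yaw)]))
E
```

```text
[[0.7155 0.0803 0.1065]
 [0.5565 0.055  0.1065]]
0.15797911307968604 0.16093831297304045
centre [0.61514019 0.19847139]
```

Emit:
move_arm --pt "5 1.5 -1 8 0 0.001 -0.007" --pt "5 0.5 0 8 0 0 0" --pt "5 0.5 0 8 0 0 0" --pt "5 0 0 5 0 0 0" --pt "5 0 0 0 0 0 0"

```text
time: 39.17
tool_pos: [0.6209, 0.2023, 0.0495]
tool_rot: [3.142, -0.003, 0.172]
contact_force: [-0.1, -0.6, -3.8]
opening: 0.0137
```

```bash
python3 - <<'E'
from h import *
print(robot.observe()["contact_force"])
go([.619,.201,.041],.169)
E
```

```text
[-0.0819653  -0.56351676 -3.77182497]
t 39.17 pos [0.6209 0.2023 0.0495] rot [ 3.142e+00 -3.000e-03  1.720e-01] -> [-2.1, 0.9, 8.5] [0.0, -0.003, 0.003]
```

Emit:
move_arm --pt "5 -2 1 2 0 0 0.002" --pt "5 0 0 2 0 0 0" --pt "5 0 0 1.5 0 0 0" --pt "5 0 0 0 0 0 0"

```text
time: 39.67
tool_pos: [0.6194, 0.2009, 0.0443]
tool_rot: [3.142, -0.004, 0.17]
contact_force: [0.0, 0.5, -2.1]
opening: 0.013
```

Emit:
move_arm --pt "5 0 0 1 0 0 0" --pt "5 0 0 1 0 0 0"

```text
time: 39.92
tool_pos: [0.6196, 0.201, 0.0425]
tool_rot: [3.142, -0.004, 0.17]
contact_force: [-0.2, 0.0, -2.6]
opening: 0.0138
```

Emit:
move_arm --pt "5 0 0 1 0 0.002 0" --pt "5 0 0 1 0 0 0"

```text
time: 40.17
tool_pos: [0.6197, 0.201, 0.0409]
tool_rot: [3.142, -0.007, 0.17]
contact_force: [-3.5, -0.3, 5.5]
opening: 0.0134
```

Emit:
move_arm --pt "50 0 0 0 0 0 0" --pt "50 0 0 0 0 0 0" --pt "50 0 0 0 0 0 0" --pt "50 0 0 0 0 0 0" --pt "50 0 0 -10 0 0 0" --pt "50 0 0 -20 0 0 0" --pt "50 0 0 -40 0 0 0" --pt "50 0 0 -40 0 0 0" --pt "50 0 0 -30 0 0 0"

```text
time: 41.3
tool_pos: [0.6183, 0.2007, 0.186]
tool_rot: [3.142, -0.006, 0.17]
contact_force: [0.8, 0.3, -0.3]
opening: 0.0503
```

Emit:
move_arm --pt "50 0 30 0 0 0 0" --pt "50 0 50 0 0 0 0" --pt "50 -10 50 0 0 0 0" --pt "50 -10 50 0 0 0 0" --pt "50 -10 50 0 0 0 0" --pt "50 -10 50 0 0 0 0" --pt "50 -10 30 0 0 0 0" --pt "50 0 0 0 0 0 0"

```text
time: 42.3
tool_pos: [0.6245, -0.1219, 0.1963]
tool_rot: [3.139, -0.021, 0.172]
contact_force: [-0.4, 1.2, 0.1]
opening: 0.05
```

```bash
python3 - <<'E'
from h import *
s=robot.observe();print(s["time"],s["tool_pos"])
d=robot.read_camera("top");cv2.imwrite("pics/t21.png",cv2.resize(d["img"][100:240,140:320,::-1],None,fx=4,fy=4,interpolation=cv2.INTER_CUBIC));cv2.imwrite("pics/t21f.png",d["img"][:,:,::-1])
d=robot.read_camera("scene");cv2.imwrite("pics/s21.png",cv2.resize(d["img"][150:310,330:530,::-1],None,fx=4,fy=3.7,interpolation=cv2.INTER_CUBIC))
E
```

```text
42.3 [ 0.62449124 -0.12188152  0.19628438]
```

View pics/t21.png

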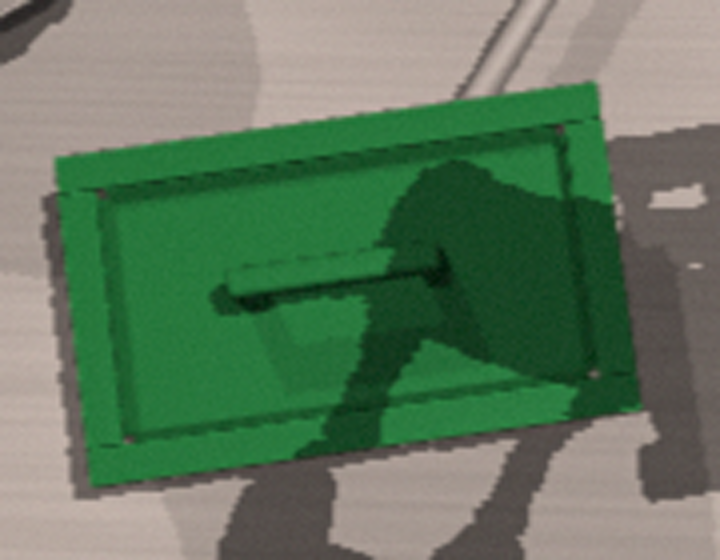

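View pics/s21.png

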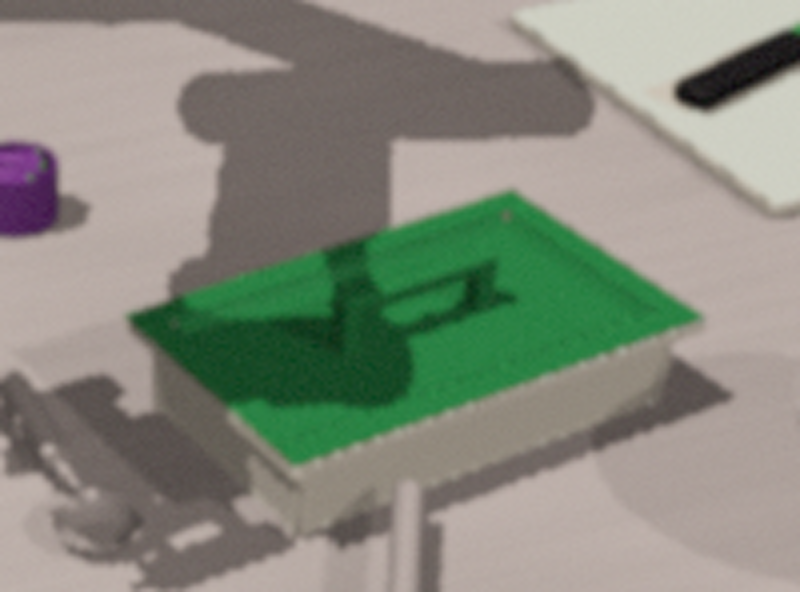

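View pics/t21f.png

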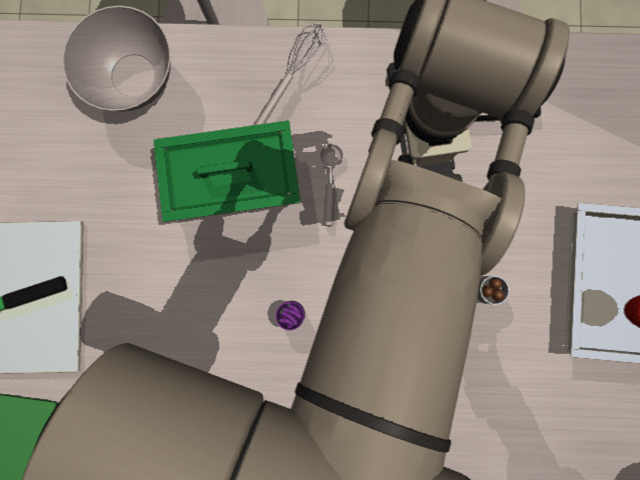

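```bash
python3 - <<'E'
from h import *
d=robot.read_camera("top")
w=px2w(d,uz([(56,157),(598,83),(640,410),(92,486)],4,(140,100)),.068)
l=(w[0]-w[1])+(w[3]-w[2]);s=(w[0]-w[3])+(w[1]-w[2]);print(w.mean(0),np.linalg.norm(l)/2,np.linalg.norm(s)/2,np.arctan2(-l[0],l[1]),np.arctan2(s[1],s[0]))
for t in ("mushroom","spoon_center"): print(t,[r["rect"] for r in robot.look_for(t,"top")])
E
```

```text
[0.61828687 0.19857255 0.068     ] 0.26292986692849263 0.16082714343778381 0.16631552935905103 0.16339040686912926
mushroom [[477.0, 275.5, 31.3, 28.8], [323.0, 144.9, 21.5, 83.6]]
spoon_center [[319.9, 144.2, 23.0, 81.9]]
```

The lid's measured centre is within 1.5 mm of the box's and its yaw within 0.006 rad. The spoon and mushroom haven't moved, and the arm is clear, so I'm handing in.

```bash
python3 -c "
from cell import robot
print(robot.hand_in())"
```

```text
the job is handed in; nothing more can be done
None
```

I packed the box, put the lid on and handed the job in at about 42 s of the 96 s allowed. `hand_in` gives no verdict.

**Pots:** garlic is at the left, lime in the middle and chillies at the right, about 75 mm apart on the long centre line. The top picture taken before the lid went on showed all three upright and released on the floor.

**Lid:** it touched down at the expected height, and the last pictures show it flush all round. Its measured centre is about 1.5 mm from the box's. Its yaw is 0.163–0.166 rad against the box's 0.168–0.170.

**Left alone:** the spoon and mushroom pot were where they started in the last top picture. The arm hid the ginger pot in that picture, so I did not recheck it at the end. Nothing touched it that I know of, and it stood in its place when the wrist camera last saw it.

**Disagreements:**
- **Tool height:** the reported tool height did not match the pictures, which showed the fingertips about 35–40 mm higher. My first grasp at the chilli pot closed above its rim because of this. I found the offset from the pictures and worked with relative heights after that.
- **Camera offset:** the top and wrist cameras differed by about 3 mm in y, which is within the tolerances.

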